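# Unpile the keepsakes onto their display stands

## Robot

A 7-joint arm with a two-finger parallel gripper is mounted at the origin on the work surface. World frame = base frame: x ahead of the robot, y to its left, z up, the work surface at z = 0. Lengths are in m, angles in rad, forces in N, time in s.
With the tool pointing down it reaches from about 0.4 to 0.85 m from the base axis. Payload 10.4 kg.
Tool frame: the origin (TCP) lies on the centre line of the jaws, within the pads' length; the fingertips stand r.tip_extent ahead of it and the grasp point (between the pads) lies 8 mm behind it (r.tip_extent is the distance from the TCP to the fingertips, in m); z points along the fingers, y is the direction in which the jaws open and shut (so a half turn about z gives the same grasp; the last joint's range is limited). The gripper opens to 87 mm and grips with 3 to 60 N. Pads are 19 mm wide; open, the fingers measure 117 mm over their backs; the gripper's body (75 mm by 190 mm) begins 51 mm behind the grasp point.
Start: joints at [-1.176, 0.332, -0.065, 1.46, 0.022, 1.35, -0.088], TCP at [0.254, 0.571, 0.234] pointing down, gripper open.
Joint ranges: [-2.6, 2.6], [-0.5, 2.12], [-1.47, 1.34], [0.16, 2.42], [-1.27, 4.41], [0.06, 2.06], [-2.6, 2.6]. Speed limits (rad/s): [2.22, 2.22, 2.79, 2.79, 3.14, 3.14, 3.14].

## Interface

Orientations are given as a unit quaternion [x, y, z, w].
In Python, from bench import r gives the robot as it stands.
- The arm moves only by the shell command python3 -m jog 'ROWS' [FORCE]. ROWS is JSON, a list of rows, each a list of 7 numbers: the shift along the tool's x, y, z in cm, then the turn, a rotation vector about the tool's x, y, z in rad, then the opening, from -1 (shut) to 1 (fully open). In form: [[tx, ty, tz, wx, wy, wz, jaw], ...]. A call has 1 to 20 rows; each row shifts and turns the commanded pose from where the row before left it, along the tool's axes as they then stand; what a row does not reach is not made up. A row lasts 1/8 s, in which the tool goes at most 62.5 mm and 10.7 degrees, less where a joint would pass 70% of its speed; a pose out of reach is approached as far as the arm can. A call with a gripper value outside its range is refused whole. The fingers move at their own pace and stop on an object; FORCE is the grip in N (left out, the last holds). Time passes only in rows, so rows that do not move let the fingers close. It gives the time, the measured TCP pose, the force and the opening at its end, in the units of the state.
- r.read_state(): the state, without advancing time (a new reading comes with each control period).
- r.camera(name): name is "side" or "top" or "wrist"; returns a dict with "frame" (384x512x3 uint8, red, green, blue), "fx", "fy", "cx", "cy" (pixels), "k1" (the pictures are not rectified: a ray, as slopes to the right and down, at radius r is drawn at 1 + k1 r^2 times it, then the intrinsics apply), "camera_from_world" (4x4, takes a point from world to camera coordinates). Camera axes: x right, y down, z forward; pixel columns grow to the right and rows downward; lengths in m; the calibration is good to about 2 mm. A picture is of the moment at which its call begins. There is no depth.
- r.close_job(): hands the job in, once; it reports no verdict.
Trained networks look in a picture, given as the dict that the camera call returned (one of the last four; its "shot" number tells which), for a name from the list of things; names that differ only in an ending like _2 or _b are one class to them, and where a whole thing is asked for, a point or a joint stands for the part that bears it (a point fixed in the world has none). Each returns a list of dicts, best first, with "score" (0 to 1); they miss things now and then, are a little off and sometimes report something else, mostly with a low value. They report only what shows in the picture. A call takes as long as a camera call. They do not tell look-alikes from the thing itself.
- r.search_frame(picture, thing): "rect" ([left, top, right, bottom] in pixels, round what is visible of it).
The state is a dict: "time": time; "joint_positions": joint angles; "joint_vel": joint speeds; "joint_torque": joint torques, N m; "ee_pos": TCP position; "eef_rot": TCP orientation; "ft_force": force on the tool from outside, world axes, zero at the start; "torque": the same for the moment, N m; "width": finger opening in m.
Only numpy, scipy, OpenCV 4.12 (cv2) and the standard library are available. Lean on these libraries where they do the work, as an engineer would, in place of code of your own. Each camera call takes 0.05 s, during which the arm holds its last target.

## Task

The keepsakes were piled up for dusting: take the pile apart from the top down and set each piece straight onto the middle of its own black stand, the toss coin on the small round one, the stopwatch (dial up) on the large round one, the glass paperweight on the square slab with edges in line, and the bails case on the long plinth, lengthwise with it. Set each piece down gently and let go of it before taking the next, dropping nothing, and leave the two match balls undisturbed on their rings.

Things in the scene. Friction and masses are not known exactly. Their poses are not given: they have to be found in the camera images.
- toss_coin_center (a point): Toss coin in a clear round capsule: disc 34 mm across, 10 mm thick, lying flat on top of the pile (on the stopwatch). Point: its centre, 5 mm above its underside; z is its axis, up.
- stopwatch_center (a point): Chrome stopwatch body lying dial up on the paperweight: disc 52 mm across, 18 mm thick, flat top and bottom. A crown 12 mm across sticks out of its rim along the local +x, reaching 36 mm from the axis; the rim is clear elsewhere, so grip across local y. Point: centre of the disc, 9 mm above its underside; z up.
- paperweight_center (a point): Square glass paperweight, 60 x 60 mm, 26 mm high, lying on the bails case. Point: its centre, 13 mm above its underside; x and y along its edges, z up.
- bails_case_center (a point): Clear acrylic case with a pair of dark bails shut inside, the bottom of the pile, standing on the shelf: 160 mm long (local x), 66 mm wide (local y), 34 mm high, one closed rigid piece. The things on it are loose. Point: its centre, 17 mm above its underside; z up.
- stand_small: Small round black ceramic stand, a flat disc 60 mm across. Fixed. Origin: centre of its underside, at shelf height (z = 0); z up, its top is 12 mm higher.
- stand_large: Large round black ceramic stand, a flat disc 92 mm across. Fixed. Origin: centre of its underside, at shelf height (z = 0); z up, its top is 12 mm higher.
- slab_square: Square black ceramic slab, 90 x 90 mm, flat top; x and y along its edges. Fixed. Origin: centre of its underside, at shelf height (z = 0); z up, its top is 12 mm higher.
- plinth_long: Long black ceramic plinth, 190 mm (local x) by 95 mm (local y), flat top. Fixed. Origin: centre of its underside, at shelf height (z = 0); z up, its top is 12 mm higher.
- ball_a_center (a point): Dark red match ball, 72 mm across, resting loose on a fixed black ring stand (62 mm across, 25 mm high) at the middle of the shelf's far part; its top is about 90 mm above the shelf. To be left alone. Point: the ball's centre.
- ball_b_center (a point): A second, like match ball on a like ring stand, at the left. To be left alone. Point: the ball's centre.
Mind the look-alikes: they are no part of the job. Leave any purple look-alike of the stand_small alone. What is shaped like the part that bears paperweight_center but purple is not meant.

How it is judged:
On the way, in this order (a step that is already met when the one before it is completed fails the run):
1. the toss coin stands released in the middle of the small round stand (horizontal distance between toss_coin_center and stand_small below 0.012 m and z of toss_coin_center in the frame of stand_small between 0.013 and 0.021 m and angle between toss_coin_center's own z axis and vertical below 0.1 rad and contact force between toss_coin and the fingers below 0.05 N and linear speed of toss_coin below 0.02 m/s and angular speed of toss_coin below 0.2 rad/s), for 0.2 s.
2. the stopwatch stands released in the middle of the large round stand (horizontal distance between stopwatch_center and stand_large below 0.012 m and z of stopwatch_center in the frame of stand_large between 0.017 and 0.025 m and angle between stopwatch_center's own z axis and vertical below 0.1 rad and contact force between stopwatch and the fingers below 0.05 N and linear speed of stopwatch below 0.02 m/s and angular speed of stopwatch below 0.2 rad/s), for 0.2 s.
3. the paperweight stands released in the middle of the square slab (horizontal distance between paperweight_center and slab_square below 0.012 m and z of paperweight_center in the frame of slab_square between 0.021 and 0.029 m and angle between paperweight_center's own z axis and vertical below 0.1 rad and (angle between the x axis of paperweight_center and the x axis of slab_square, either way round below 0.2 rad or angle between the x axis of paperweight_center and the y axis of slab_square, either way round below 0.2 rad) and contact force between paperweight and the fingers below 0.05 N and linear speed of paperweight below 0.02 m/s and angular speed of paperweight below 0.2 rad/s), for 0.2 s.
4. the bails case stands released in the middle of the long plinth (horizontal distance between bails_case_center and plinth_long below 0.012 m and z of bails_case_center in the frame of plinth_long between 0.025 and 0.033 m and angle between bails_case_center's own z axis and vertical below 0.1 rad and angle between the x axis of bails_case_center and the x axis of plinth_long, either way round below 0.2 rad and contact force between bails_case and the fingers below 0.05 N and linear speed of bails_case below 0.02 m/s and angular speed of bails_case below 0.2 rad/s), for 0.2 s.
At the end, for the whole second after the job is handed in: Each piece lies upright, released and at rest on its own stand, centre within 12 mm of the stand's centre (height within 4 mm, tilt under 0.1 rad); paperweight edges and bails case length in line with their stands within 0.2 rad; both match balls within 15 mm of their start (horizontal distance between toss_coin_center and stand_small below 0.012 m and z of toss_coin_center in the frame of stand_small between 0.013 and 0.021 m and angle between each of toss_coin_center, stopwatch_center, paperweight_center, bails_case_center's own z axis and vertical below 0.1 rad and linear speed of each of toss_coin, stopwatch, paperweight, bails_case below 0.02 m/s and angular speed of each of toss_coin, stopwatch, paperweight, bails_case below 0.2 rad/s and horizontal distance between stopwatch_center and stand_large below 0.012 m and z of stopwatch_center in the frame of stand_large between 0.017 and 0.025 m and horizontal distance between paperweight_center and slab_square below 0.012 m and z of paperweight_center in the frame of slab_square between 0.021 and 0.029 m and (angle between the x axis of paperweight_center and the x axis of slab_square, either way round below 0.2 rad or angle between the x axis of paperweight_center and the y axis of slab_square, either way round below 0.2 rad) and horizontal distance between bails_case_center and plinth_long below 0.012 m and z of bails_case_center in the frame of plinth_long between 0.025 and 0.033 m and angle between the x axis of bails_case_center and the x axis of plinth_long, either way round below 0.2 rad and distance of each of ball_a_center, ball_b_center from where it was at the start of the episode below 0.015 m); the robot touches nothing.
It fails at once if a piece is dropped or thrown (falls free from more than about 15 mm) ((contact force between toss_coin and anything else below 0.001 N and linear speed of toss_coin above 0.55 m/s) or (contact force between stopwatch and anything else below 0.001 N and linear speed of stopwatch above 0.55 m/s) or (contact force between paperweight and anything else below 0.001 N and linear speed of paperweight above 0.55 m/s) or (contact force between bails_case and anything else below 0.001 N and linear speed of bails_case above 0.55 m/s)).
It fails at once if a match ball is knocked off its ring or shifted by more than 15 mm (distance of any of ball_a_center, ball_b_center from where it was at the start of the episode above 0.015 m).
It also fails if it takes over 136 s, if anything falls off the work surface, if the arm or the gripper's body presses on something with over 40 N, if the wrist force passes 120 N, or if a joint passes its speed limit or range.

## Working session

There is one attempt and no reset: what is moved stays moved. The work goes in short steps, Python scripts to look and compute and a shell command to move; the robot and the scene stay as the last step left them, time stands still between calls to the robot, and variables do not carry over. Pictures are saved under pics/ and viewed, and the job is handed in when it is done.

```bash
ls; mkdir -p pics; cat > h.py <<'E'
from bench import r
import cv2, numpy as np
from scipy.spatial.transform import Rotation as R
def shot(name, fn=None):
    p=r.camera(name)
    if fn: cv2.imwrite('pics/'+fn+'.png', cv2.cvtColor(p['frame'],cv2.COLOR_RGB2BGR))
    return p
def ray(p,u,v):
    x=(u-p['cx'])/p['fx']; y=(v-p['cy'])/p['fy']
    a,b=x,y
    for _ in range(20):
        k=1+p['k1']*(a*a+b*b); a,b=x/k,y/k
    T=np.array(p['camera_from_world']); Rm=T[:3,:3]; t=T[:3,3]
    o=-Rm.T@t; d=Rm.T@np.array([a,b,1.]); return o,d
def at(p,u,v,z):
    o,d=ray(p,u,v); return o+d*(z-o[2])/d[2]
def proj(p,P):
    T=np.array(p['camera_from_world']); P=np.atleast_2d(P); c=P@T[:3,:3].T+T[:3,3]
    a=c[:,0]/c[:,2]; b=c[:,1]/c[:,2]; k=1+p['k1']*(a*a+b*b)
    return np.stack([a*k*p['fx']+p['cx'], b*k*p['fy']+p['cy']],1)
E
python3 - <<'E'
from h import *
s=r.read_state(); print({k:np.round(v,3) for k,v in s.items()}, r.tip_extent)
for n in ['top','side','wrist']:
    p=shot(n,n+'0'); T=np.array(p['camera_from_world']); print(n,p['fx'],p['k1'],np.round(-T[:3,:3].T@T[:3,3],3),np.round(T[:3,:3],2).tolist())
    for t in ['toss_coin_center','stopwatch_center','paperweight_center','bails_case_center','stand_small','stand_large','slab_square','plinth_long','ball_a_center']:
        print(t,[(round(d['score'],2),np.round(d['rect']).astype(int).tolist()) for d in r.search_frame(p,t)][:4])
E
```

```text
pics
{'time': np.float64(0.0), 'joint_positions': array([-1.176,  0.333, -0.065,  1.461,  0.022,  1.35 , -0.089]), 'joint_vel': array([ 0.   , -0.001, -0.001,  0.001,  0.002, -0.   , -0.   ]), 'joint_torque': array([ 0.0000e+00, -6.2326e+01,  2.5000e-02, -3.8990e+01, -6.1000e-02,
        4.0000e-02,  0.0000e+00]), 'ee_pos': array([0.253, 0.571, 0.233]), 'eef_rot': array([ 0.207,  0.978, -0.001, -0.   ]), 'ft_force': array([ 0.241,  0.469, -0.454]), 'torque': array([-0.025, -0.006,  0.034]), 'width': np.float64(0.087)} 0.011
top 355.3304899147157 -0.09846550334851027 [0.434 0.046 0.999] [[0.02, -1.0, 0.0], [-1.0, -0.02, -0.09], [0.09, 0.0, -1.0]]
toss_coin_center [(0.5, [337, 140, 349, 152])]
stopwatch_center [(0.65, [329, 137, 350, 162])]
paperweight_center [(0.73, [327, 138, 351, 164]), (0.57, [304, 192, 331, 213])]
bails_case_center [(0.88, [315, 114, 354, 178])]
stand_small [(0.73, [189, 139, 208, 158]), (0.7, [180, 169, 204, 190]), (0.27, [363, 233, 398, 261])]
stand_large [(0.98, [366, 231, 401, 261]), (0.31, [328, 137, 355, 162])]
slab_square [(0.81, [133, 225, 170, 260])]
plin
[... 332 characters left out ...]
(0.78, [334, 219, 370, 240]), (0.74, [281, 236, 312, 271])]
bails_case_center [(0.79, [326, 203, 379, 254])]
stand_small [(0.77, [198, 175, 223, 190]), (0.52, [229, 165, 251, 184])]
stand_large [(0.71, [305, 309, 357, 357])]
slab_square [(0.95, [113, 185, 160, 209])]
plinth_long [(0.68, [205, 204, 287, 259])]
ball_a_center [(0.71, [293, 166, 317, 192]), (0.25, [341, 207, 364, 225])]
wrist 279.16074391012 -0.04452237508306035 [0.179 0.603 0.384] [[0.41, 0.91, -0.0], [0.87, -0.39, 0.29], [0.27, -0.12, -0.96]]
toss_coin_center []
stopwatch_center []
paperweight_center []
bails_case_center []
stand_small []
stand_large []
slab_square [(0.65, [156, 288, 187, 322])]
plinth_long []
ball_a_center []
```

```bash
python3 - <<'E'
import cv2
a=cv2.imread('pics/top0.png')[90:280,120:420]; cv2.imwrite('pics/top0c.png',cv2.resize(a,None,fx=2.66,fy=2.66,interpolation=cv2.INTER_CUBIC))
a=cv2.imread('pics/side0.png')[150:370,90:400]; cv2.imwrite('pics/side0c.png',cv2.resize(a,None,fx=2.58,fy=2.58,interpolation=cv2.INTER_CUBIC))
E
```

```text
(no output)
```

View pics/top0c.png

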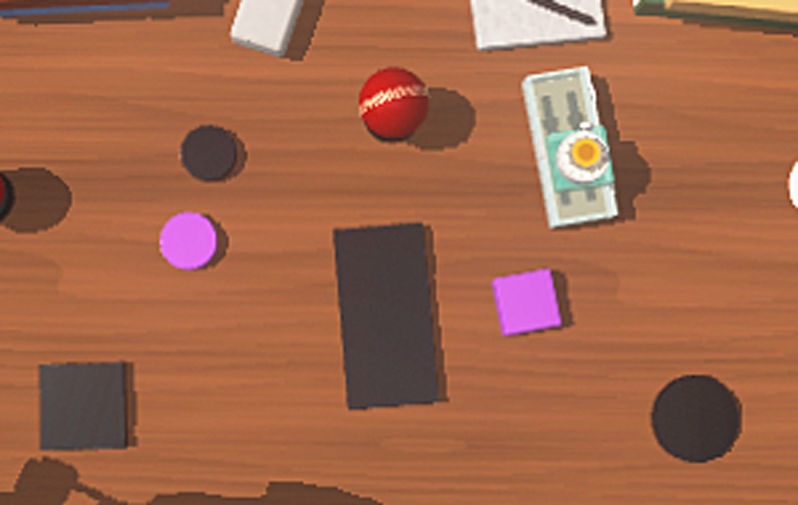

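View pics/side0c.png

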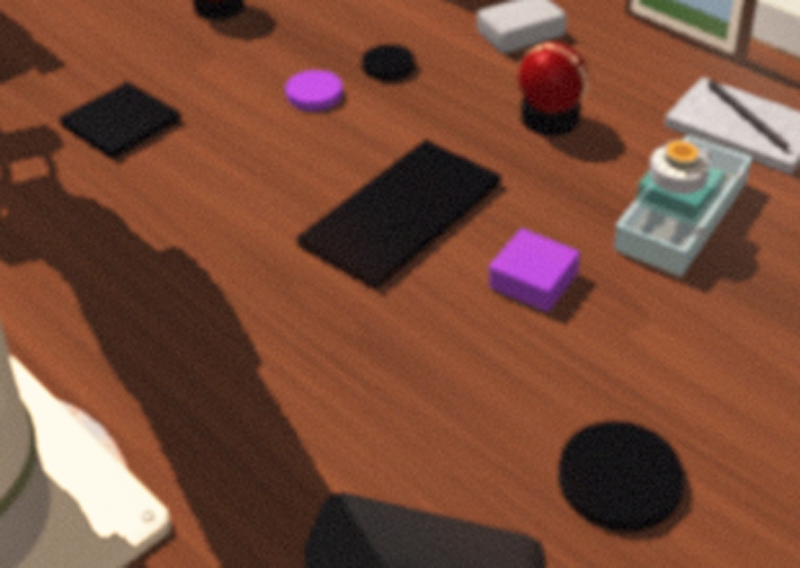

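Two discs could be stand_small: the black one at top (199,148) and the purple one at (191,180). The black one fits the description. Two squares could be the paperweight: the teal one under the stopwatch at (340,150) and the purple one at (317,202). The teal one in the pile is meant. The crops above already show both pairs clearly.

Next I measure the stands and the pile.

```bash
cat > m.py <<'E'
from h import *
def blob(p,mask,rect,m=5):
    l,t,rr,b=[int(round(x)) for x in rect]; M=np.zeros(mask.shape,np.uint8); M[max(0,t-m):b+m,max(0,l-m):rr+m]=1
    M=(mask&(M>0)).astype(np.uint8); n,L,S,C=cv2.connectedComponentsWithStats(M)
    i=1+np.argmax(S[1:,4]); return L==i
def onplane(p,B,z):
    cs,_=cv2.findContours(B.astype(np.uint8),cv2.RETR_EXTERNAL,cv2.CHAIN_APPROX_NONE)
    c=max(cs,key=len)[:,0,:].astype(float)
    P=np.array([at(p,u,v,z)[:2] for u,v in c]); return P
def rectfit(P):
    (cx,cy),(w,h),a=cv2.minAreaRect((P*1000).astype(np.float32)); return np.round([cx,cy,w,h,a],1)
E
python3 - <<'E'
from m import *
p=shot('top'); f=p['frame'].astype(int); dark=f.max(2)<75
for n,rc in dict(small=[189,139,208,158],large=[366,231,401,261],slab=[133,225,170,260],plinth=[246,176,288,244]).items():
    B=blob(p,dark,rc,3); print(n,B.sum(),rectfit(onplane(p,B,.012)), np.round(at(p,*np.argwhere(B).mean(0)[::-1],.012),4))
print(f[148,199],f[155,212],f[240,265],f[200,220], f[162,352])
for n,c,z in [('coin',(343,146),.088),('ball',(267,128),.055)]: print(n,at(p,*c,z))
# side
q=shot('side'); g=q['frame'].astype(int); d2=g.max(2)<60
for n,rc in dict(small=[229,165,251,184],large=[305,309,357,357],slab=[113,185,160,209],plinth=[205,204,287,259]).items():
    B=blob(q,d2,rc,3); print(n,B.sum(),rectfit(onplane(q,B,.012)))
print('coin side', at(q,354,209,.088))
E
```

```text
small 106 [641.3 197.9  57.8  54.1   1.7] [0.6464 0.1997 0.012 ]
large 832 [ 366.9 -318.9   91.8   88.4   45.9] [ 0.367 -0.319  0.012]
slab 25 [353.7 279.1  44.1   2.8   1.6] [0.3528 0.279  0.012 ]
plinth 1103 [470.6   8.2 186.9  94.4   5.7] [0.4915 0.0007 0.012 ]
[74 61 61] [156  94  66] [76 64 64] [168 102  69] [93 63 46]
coin [ 0.63438109 -0.1925186   0.088     ]
ball [0.68750956 0.00642802 0.055     ]
small 229 [635.6 190.7  68.5  54.8  44.3]
large 1648 [ 364.3 -323.    95.9   89.7   43.4]
slab 752 [367.8 314.4  93.8 101.8   2.8]
plinth 2194 [468.5   2.  195.2 102.6   6.1]
coin side [ 0.63100372 -0.18506406  0.088     ]
```

```bash
python3 - <<'E'
from m import *
p=shot('top'); f=p['frame'].astype(int); dark=(f.max(2)<110)&((f.max(2)-f.min(2))<24)
for n,rc in dict(small=[189,139,208,158],large=[366,231,401,261],slab=[133,225,170,260],plinth=[246,176,288,244]).items():
    B=blob(p,dark,rc,3); P=onplane(p,B,.012);print(n,B.sum(),rectfit(P), cv2.minEnclosingCircle((P*1000).astype(np.float32)),np.round(at(p,*np.argwhere(B).mean(0)[::-1],.012),4))
s=p['frame'][105:190,300:365]; cv2.imwrite('pics/pile.png',cv2.cvtColor(cv2.resize(s,None,fx=7,fy=7,interpolation=cv2.INTER_CUBIC),cv2.COLOR_RGB2BGR))
q=shot('side'); s=q['frame'][190:265,310:390]; cv2.imwrite('pics/pile2.png',cv2.cvtColor(cv2.resize(s,None,fx=7,fy=7,interpolation=cv2.INTER_CUBIC),cv2.COLOR_RGB2BGR))
E
```

```text
small 323 [641.  199.3  58.5  54.8  37.8] ((640.8630981445312, 198.90176391601562), 29.60004997253418) [0.6407 0.1987 0.012 ]
large 828 [ 366.3 -319.5   89.7   88.9   44.3] ((366.340576171875, -318.8813171386719), 46.50336837768555) [ 0.3669 -0.3189  0.012 ]
slab 988 [371.1 324.1  87.7  88.2   3.1] ((372.07415771484375, 324.98614501953125), 60.64441680908203) [0.3715 0.3239 0.012 ]
plinth 2269 [471.    8.8 187.3  93.8   5.8] ((471.10699462890625, 8.76242446899414), 103.12276458740234) [0.47   0.0086 0.012 ]
```

View pics/pile.png

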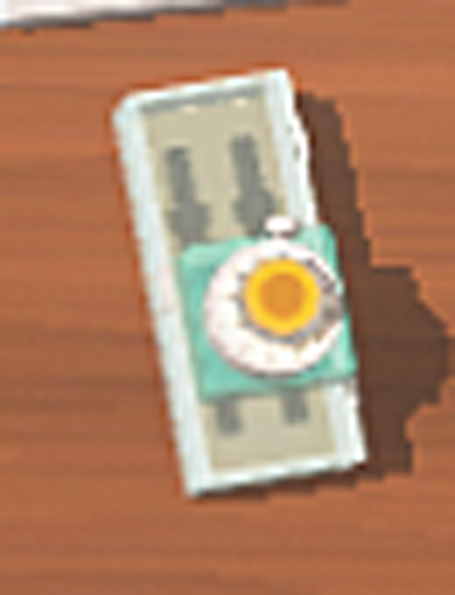

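View pics/pile2.png

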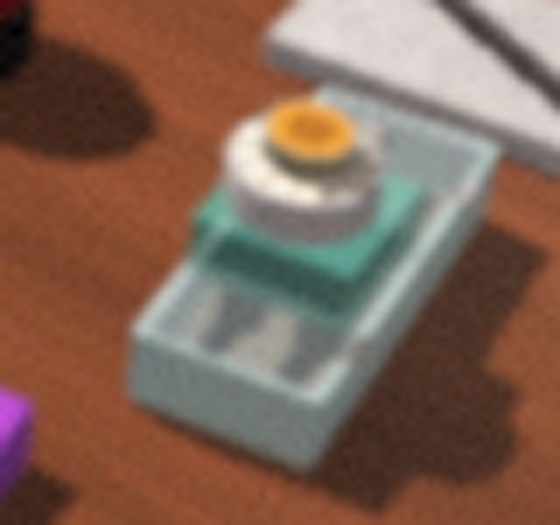

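```bash
cat >> h.py <<'E'
def yaw(s=None):
    s=s or r.read_state(); M=R.from_quat(s['eef_rot']).as_matrix(); return np.degrees(np.arctan2(M[1,0],M[0,0]))%360
def go(x,y,z,yw=None):
    s=r.read_state(); M=R.from_quat(s['eef_rot']).as_matrix(); e=np.array([x,y,z])-s['ee_pos']
    out={'cm_tool':np.round(M.T@e*100,2).tolist(),'yaw':round(yaw(s),2)}
    tgt=np.radians(yw if yw is not None else yaw(s)); 
    Mt=np.array([[np.cos(tgt),np.sin(tgt),0],[np.sin(tgt),-np.cos(tgt),0],[0,0,-1.]])
    out['rotvec']=np.round(R.from_matrix(M.T@Mt).as_rotvec(),3).tolist()
    out['cm_after_turn']=np.round(Mt.T@e*100,2).tolist()
    print(out)
E
python3 -c "
from h import *
go(.60,-.19,.25,188)"
```

```text
{'cm_tool': [-62.55, -55.53, -1.65], 'yaw': np.float64(156.06), 'rotvec': [0.0, 0.0, -0.557], 'cm_after_turn': [-23.71, -80.21, -1.64]}
```

```bash
python3 -m jog '[[0,0,0,0,0,-0.139,1],[0,0,0,0,0,-0.139,1],[0,0,0,0,0,-0.139,1],[0,0,0,0,0,-0.14,1]]'; python3 -m jog '[[-1.2,-4,-0.1,0,0,0,1],[-1.2,-4,-0.1,0,0,0,1],[-1.2,-4,-0.1,0,0,0,1],[-1.2,-4,-0.1,0,0,0,1],[-1.2,-4,-0.1,0,0,0,1],[-1.2,-4,-0.1,0,0,0,1],[-1.2,-4,-0.1,0,0,0,1],[-1.2,-4,-0.1,0,0,0,1],[-1.2,-4,-0.1,0,0,0,1],[-1.2,-4,-0.1,0,0,0,1],[-1.2,-4,-0.1,0,0,0,1],[-1.2,-4,-0.1,0,0,0,1],[-1.2,-4,-0.1,0,0,0,1],[-1.2,-4,-0.1,0,0,0,1],[-1.2,-4,-0.1,0,0,0,1],[-1.2,-4,-0.1,0,0,0,1],[-1.2,-4,-0.1,0,0,0,1],[-1.2,-4,0,0,0,0,1],[-1.2,-4,0,0,0,0,1],[-1,-4,0,0,0,0,1]]'; python3 - <<'E'
from h import *
go(.60,-.19,.25,188)
p=shot('wrist','w1')
for t in ['toss_coin_center','stopwatch_center','paperweight_center','bails_case_center']:
        print(t,[(round(d['score'],2),np.round(d['rect']).astype(int).tolist()) for d in r.search_frame(p,t)][:4])
E
```

```text
time: 2.2
ee_pos: [0.2536, 0.5713, 0.2336]
eef_rot: [-0.072, 0.997, 0.0, 0.0]
ft_force: [-0.0, 0.1, 0.7]
width: 0.0867
time: 4.7
ee_pos: [0.6009, -0.1889, 0.2506]
eef_rot: [-0.07, 0.998, 0.0, 0.0]
ft_force: [0.2, 0.9, 0.5]
width: 0.087
{'cm_tool': [0.11, -0.09, 0.06], 'yaw': np.float64(188.01), 'rotvec': [0.0, 0.0, 0.0], 'cm_after_turn': [0.11, -0.09, 0.06]}
toss_coin_center [(0.71, [244, 193, 274, 220]), (0.33, [477, 210, 512, 243])]
stopwatch_center [(0.62, [240, 180, 278, 223]), (0.57, [157, 0, 202, 9])]
paperweight_center [(0.9, [233, 173, 276, 221]), (0.56, [281, 62, 336, 111]), (0.41, [237, 178, 277, 224])]
bails_case_center [(0.58, [226, 148, 280, 256]), (0.55, [245, 189, 273, 219])]
```

View pics/w1.png

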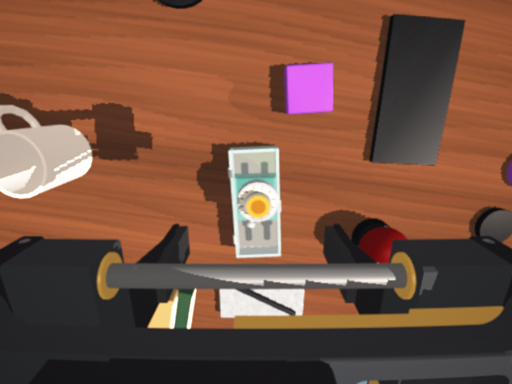

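```bash
cat > pile.py <<'E'
from m import *
import sys
def run(name,rc,save=None):
    p=shot(name); f=p['frame']; hsv=cv2.cvtColor(f,cv2.COLOR_RGB2HSV).astype(int); H,S,V=hsv[...,0],hsv[...,1],hsv[...,2]
    gold=(H>14)&(H<32)&(S>110)&(V>120); teal=(H>70)&(H<95)&(S>55)
    Bg=blob(p,gold,rc,0); P=onplane(p,Bg,.088); print(name,'coin',cv2.minEnclosingCircle((P*1000).astype(np.float32)))
    Bt=blob(p,teal,rc,0); P=onplane(p,Bt,.060); print('pw',rectfit(P))
    l,t,rr,b=rc
    if save: cv2.imwrite('pics/%s.png'%save,cv2.cvtColor(cv2.resize(f[t:b,l:rr],None,fx=6,fy=6,interpolation=cv2.INTER_CUBIC),cv2.COLOR_RGB2BGR))
    return p
if __name__=='__main__':
    run('wrist',[215,140,295,240],'w1c'); run('top',[300,105,365,190])
E
python3 pile.py
```

```text
wrist coin ((631.3611450195312, -184.3040771484375), 14.016579627990723)
pw [ 610.8 -190.2   24.7   51.9   15.3]Traceback (most recent call last):
  File "pile.py", line 12, in <module>
    run('wrist',[215,140,295,240],'w1c'); run('top',[300,105,365,190])
                                          ~~~^^^^^^^^^^^^^^^^^^^^^^^^^
  File "pile.py", line 6, in run
    Bg=blob(p,gold,rc,0); P=onplane(p,Bg,.088); print(name,'coin',cv2.minEnclosingCircle((P*1000).astype(np.float32)))
  File "m.py", line 5, in blob
    i=1+np.argmax(S[1:,4]); return L==i
        ~~~~~~~~~^^^^^^^^^
    return _wrapfunc(a, 'argmax', axis=axis, out=out, **kwds)
    return bound(*args, **kwds)
ValueError: attempt to get argmax of an empty sequence
```

View pics/w1c.png

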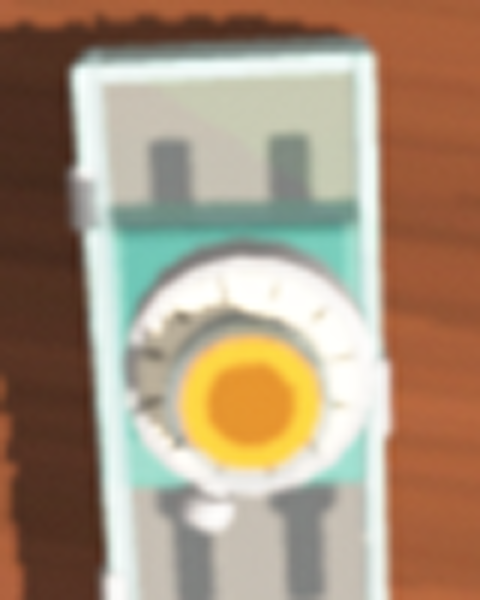

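```bash
python3 -c "
from h import *
go(.6315,-.1845,.135,190)"
```

```text
{'cm_tool': [-3.11, -0.24, 11.56], 'yaw': np.float64(188.07), 'rotvec': [0.001, 0.0, -0.034], 'cm_after_turn': [-3.1, -0.34, 11.56]}
```

```bash
python3 -m jog '[[0,0,0,0,0,-0.034,1],[-1,-0.1,2.5,0,0,0,1],[-1,-0.1,2.5,0,0,0,1],[-1.1,-0.14,2.5,0,0,0,1],[0,0,2.5,0,0,0,1],[0,0,1.56,0,0,0,1],[0,0,0,0,0,0,1]]'; python3 - <<'E'
from h import *
go(.6315,-.1845,.0905,190)
p=shot('wrist','w2')
E
```

```text
time: 5.92
ee_pos: [0.6308, -0.1855, 0.1342]
eef_rot: [-0.087, 0.996, 0.0, -0.001]
ft_force: [0.5, -0.9, 0.4]
width: 0.0869
{'cm_tool': [-0.09, 0.08, 4.37], 'yaw': np.float64(189.97), 'rotvec': [0.001, -0.001, -0.0], 'cm_after_turn': [-0.08, 0.09, 4.37]}
```

View pics/w2.png

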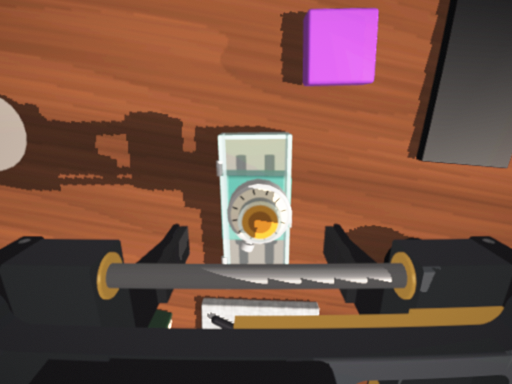

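```bash
python3 - <<'E'
from h import *
p=shot('wrist'); f=p['frame']; hsv=cv2.cvtColor(f,cv2.COLOR_RGB2HSV).astype(int)
print(proj(p,[[.6308,-.1855,.083],[.6315,-.1845,.088]]))
s=r.read_state(); M=R.from_quat(s['eef_rot']).as_matrix()
for yy in (-.0435,.0435): print(proj(p,[s['ee_pos']+M@np.array([0,yy,.011])]))
for u,v in [(242,212),(280,212),(261,212),(260,222)]: print(at(p,u,v,.088))
cv2.imwrite('pics/w2c.png',cv2.cvtColor(cv2.resize(f[120:280,160:350],None,fx=4,fy=4,interpolation=cv2.INTER_CUBIC),cv2.COLOR_RGB2BGR))
E
```

```text
[[258.61245756 216.50893584]
 [259.79906434 220.01576178]]
[[190.16625003 242.34215561]]
[[326.12891336 242.39589838]]
[ 0.62739293 -0.19893366  0.088     ]
[ 0.62240367 -0.17059674  0.088     ]
[ 0.62489562 -0.18476847  0.088     ]
[ 0.63308808 -0.1840569   0.088     ]
```

View pics/w2c.png

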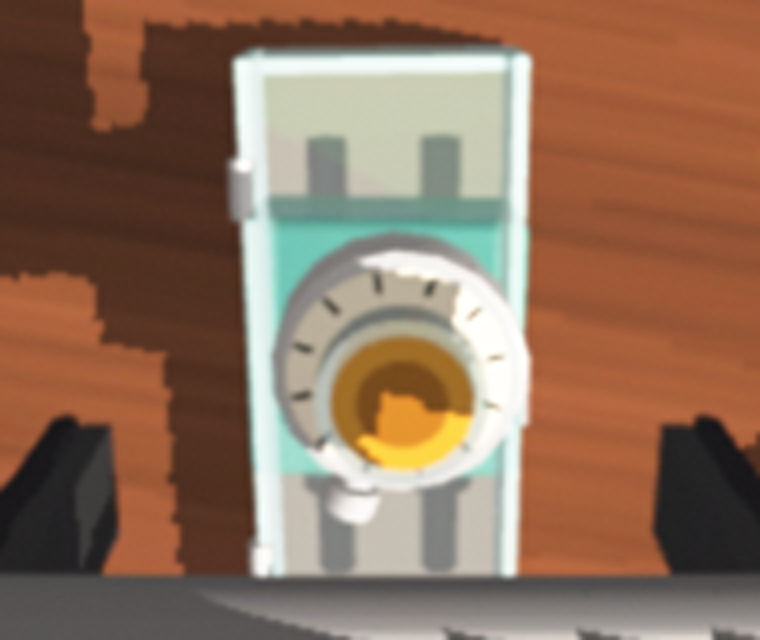

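```bash
python3 -m jog '[[-0.08,0.13,1,0,0,0,1],[0,0,1.2,0,0,0,1],[0,0,1.2,0,0,0,1],[0,0,0.97,0,0,0,1],[0,0,0,0,0,0,1],[0,0,0,0,0,0,1]]'; python3 - <<'E'
from h import *
go(.6315,-.184,.0905,190)
E
```

```text
time: 6.78
ee_pos: [0.6322, -0.1847, 0.0915]
eef_rot: [-0.086, 0.996, -0.0, 0.0]
ft_force: [-0.4, -0.1, -0.8]
width: 0.0866
{'cm_tool': [0.05, 0.08, 0.1], 'yaw': np.float64(189.92), 'rotvec': [-0.0, 0.0, -0.001], 'cm_after_turn': [0.05, 0.08, 0.1]}
```

```bash
python3 -m jog '[[0,0.05,0.05,0,0,0,0],[0,0,0,0,0,0,-0.1],[0,0,0,0,0,0,-0.4],[0,0,0,0,0,0,-0.4],[0,0,0,0,0,0,-0.4],[0,0,0,0,0,0,-0.4]]' 10; python3 - <<'E'
from h import *
p=shot('wrist','w3');f=p['frame']
cv2.imwrite('pics/w3c.png',cv2.cvtColor(cv2.resize(f[120:290,160:350],None,fx=4,fy=4,interpolation=cv2.INTER_CUBIC),cv2.COLOR_RGB2BGR))
p=shot('side');f=p['frame']
cv2.imwrite('pics/s3c.png',cv2.cvtColor(cv2.resize(f[170:270,280:400],None,fx=6,fy=6,interpolation=cv2.INTER_CUBIC),cv2.COLOR_RGB2BGR))
E
```

```text
time: 7.52
ee_pos: [0.6319, -0.1841, 0.0907]
eef_rot: [-0.086, 0.996, 0.0, -0.0]
ft_force: [0.3, -0.2, -0.4]
width: 0.035
```

View pics/w3c.png

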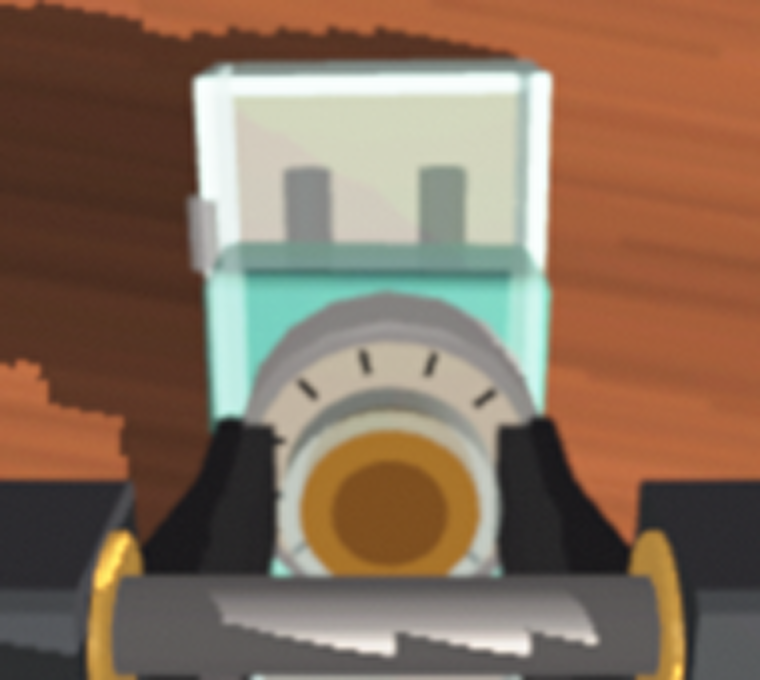

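View pics/s3c.png

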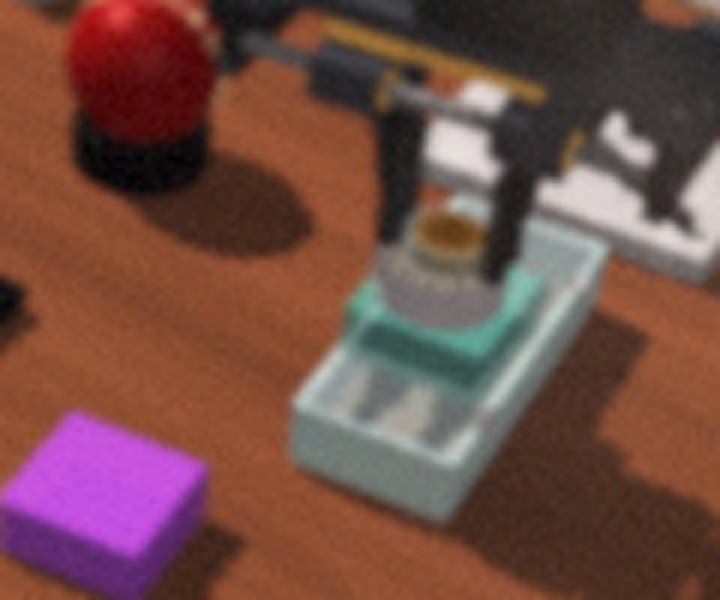

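```bash
python3 -m jog '[[0,0,-0.3,0,0,0,-0.6],[0,0,-0.7,0,0,0,-0.6],[0,0,-1.5,0,0,0,-0.6],[0,0,-2,0,0,0,-0.6],[0,0,-2,0,0,0,-0.6],[0,0,-2,0,0,0,-0.6],[0,0,-2,0,0,0,-0.6],[0,0,-2,0,0,0,-0.6],[0,0,-1,0,0,0,-0.6],[0,0,0,0,0,0,-0.6]]' 12; python3 - <<'E'
from h import *
go(.641,.199,.22,190)
p=shot('wrist','w4')
E
```

```text
time: 8.88
ee_pos: [0.6321, -0.1842, 0.2263]
eef_rot: [-0.086, 0.996, -0.0, 0.0]
ft_force: [0.1, 0.2, 0.0]
width: 0.0329
{'cm_tool': [-7.48, 37.59, 0.63], 'yaw': np.float64(189.92), 'rotvec': [-0.0, 0.001, -0.001], 'cm_after_turn': [-7.53, 37.58, 0.63]}
```

View pics/w4.png

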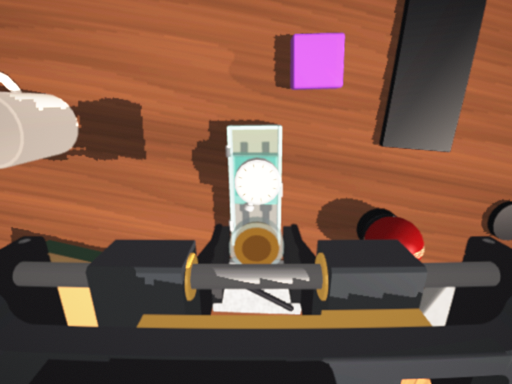

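The coin is held at (257,247), and the stopwatch stayed on the pile at (257,182).

```bash
python3 -m jog '[[-0.3,1.5,0,0,0,0,-0.6],[-0.6,3,0,0,0,0,-0.6],[-0.6,3,0,0,0,0,-0.6],[-0.6,3,0,0,0,0,-0.6],[-0.6,3,0,0,0,0,-0.6],[-0.6,3,0,0,0,0,-0.6],[-0.6,3,0,0,0,0,-0.6],[-0.6,3,0,0,0,0,-0.6],[-0.6,3,0,0,0,0,-0.6],[-0.6,3,0,0,0,0,-0.6],[-0.6,3,0,0,0,0,-0.6],[-0.6,3,0,0,0,0,-0.6],[-0.6,3,0,0,0,0,-0.6],[0,0,0,0,0,0,-0.6]]'; python3 - <<'E'
from h import *
go(.641,.199,.12,190)
p=shot('wrist','w5')
E
```

```text
time: 10.68
ee_pos: [0.6396, 0.203, 0.2244]
eef_rot: [-0.089, 0.996, 0.001, -0.001]
ft_force: [-0.6, -0.8, -0.8]
width: 0.0332
{'cm_tool': [-0.09, -0.43, 10.44], 'yaw': np.float64(190.24), 'rotvec': [0.001, -0.002, 0.004], 'cm_after_turn': [-0.07, -0.42, 10.44]}
```

View pics/w5.png

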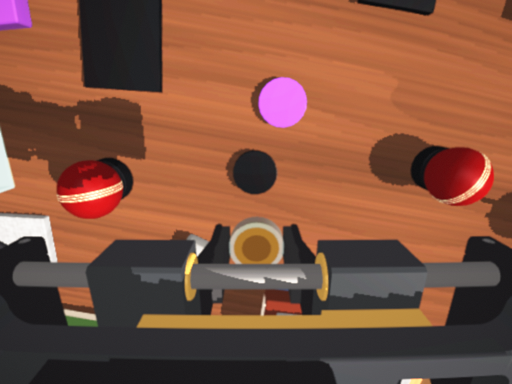

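```bash
python3 - <<'E'
from m import *
p=shot('wrist'); f=p['frame'].astype(int); dark=(f.max(2)<110)&((f.max(2)-f.min(2))<24)
B=blob(p,dark,[230,150,280,196],2); P=onplane(p,B,.012); print(rectfit(P),cv2.minEnclosingCircle((P*1000).astype(np.float32)), np.round(at(p,*np.argwhere(B).mean(0)[::-1],.012),4))
print(proj(p,[r.read_state()['ee_pos']]))
E
```

```text
[640.4 199.   55.8  56.2  10.1] ((640.5054321289062, 199.52574157714844), 29.399459838867188) [0.6399 0.1993 0.012 ]
[[255.79376916 250.40301979]]
```

```bash
python3 -m jog '[[-0.08,-0.42,1.5,0,0,0,-0.6],[0,0,3,0,0,0,-0.6],[0,0,3,0,0,0,-0.6],[0,0,3,0,0,0,-0.6],[0,0,3,0,0,0,-0.6],[0,0,2.5,0,0,0,-0.6],[0,0,1.5,0,0,0,-0.6],[0,0,0.8,0,0,0,-0.6],[0,0,0,0,0,0,-0.6]]'; python3 - <<'E'
from h import *
go(.6405,.199,.0247,190); print(r.read_state()['ft_force'])
p=shot('wrist');f=p['frame']
cv2.imwrite('pics/w6.png',cv2.cvtColor(f,cv2.COLOR_RGB2BGR))
p=shot('side');f=p['frame']
cv2.imwrite('pics/s6c.png',cv2.cvtColor(cv2.resize(f[120:230,180:300],None,fx=6,fy=5,interpolation=cv2.INTER_CUBIC),cv2.COLOR_RGB2BGR))
E
```

```text
time: 11.9
ee_pos: [0.6427, 0.194, 0.0426]
eef_rot: [-0.086, 0.996, -0.0, -0.0]
ft_force: [1.5, -0.2, 0.1]
width: 0.0332
{'cm_tool': [0.13, 0.53, 1.79], 'yaw': np.float64(189.9), 'rotvec': [-0.0, -0.0, -0.002], 'cm_after_turn': [0.13, 0.53, 1.79]}
[ 1.46719591 -0.15817545  0.05180253]
```

View pics/w6.png

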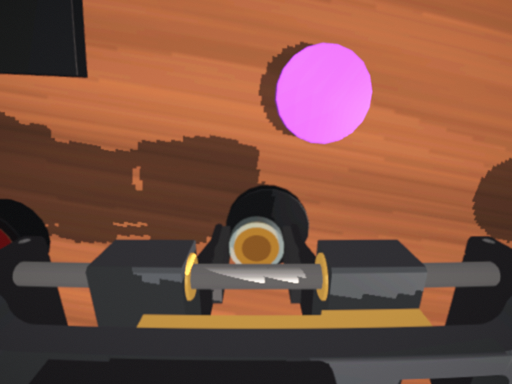

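View pics/s6c.png

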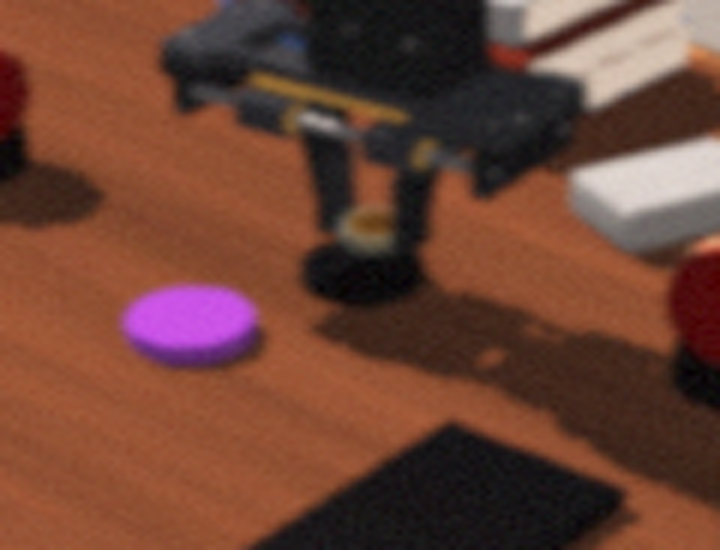

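```bash
python3 -m jog '[[0.13,0.5,0.4,0,0,0,-0.6],[0,0,0.5,0,0,0,-0.6],[0,0,0.4,0,0,0,-0.6],[0,0,0.25,0,0,0,-0.6],[0,0,0,0,0,0,-0.6],[0,0,0,0,0,0,-0.6]]'; python3 - <<'E'
from m import *
go(.6405,.199,.0247,190); print(r.read_state()['ft_force'])
p=shot('wrist','w7'); f=p['frame'].astype(int); dark=(f.max(2)<110)&((f.max(2)-f.min(2))<24)
E
```

```text
time: 12.75
ee_pos: [0.6406, 0.1989, 0.0274]
eef_rot: [-0.086, 0.996, 0.0, 0.0]
ft_force: [0.2, -0.8, -0.8]
width: 0.0335
{'cm_tool': [0.01, 0.01, 0.27], 'yaw': np.float64(189.92), 'rotvec': [0.0, 0.0, -0.001], 'cm_after_turn': [0.01, 0.01, 0.27]}
[ 0.17220223 -0.8270766  -0.82749287]
```

View pics/w7.png

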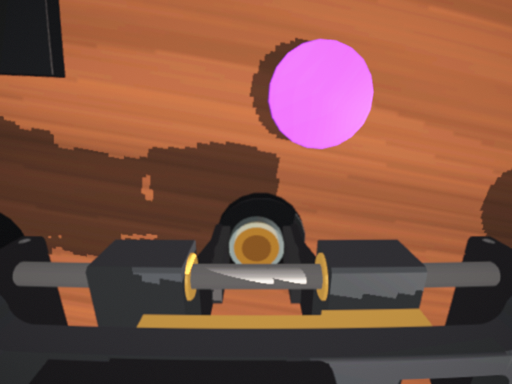

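```bash
python3 -m jog '[[0,0,0.1,0,0,0,-0.6],[0,0,0.1,0,0,0,-0.6],[0,0,0.05,0,0,0,-0.6],[0,0,0,0,0,0,-0.6],[0,0,0,0,0,0,-0.6]]'; python3 - <<'E'
from m import *
go(.6405,.199,.0247,190); print(r.read_state()['ft_force'])
p=shot('wrist'); t=np.radians(np.arange(0,360,45)); print(np.round(proj(p,np.c_[.6405+.03*np.cos(t),.199+.03*np.sin(t),0*t+.012])).tolist())
f=p['frame']
cv2.imwrite('pics/w8c.png',cv2.cvtColor(cv2.resize(f[180:300,190:330],None,fx=5,fy=5,interpolation=cv2.INTER_CUBIC),cv2.COLOR_RGB2BGR))
E
```

```text
time: 13.42
ee_pos: [0.6405, 0.199, 0.0247]
eef_rot: [-0.087, 0.996, 0.0, -0.0]
ft_force: [0.2, 0.7, -0.0]
width: 0.0333
{'cm_tool': [-0.0, 0.0, 0.0], 'yaw': np.float64(189.92), 'rotvec': [0.0, -0.0, -0.001], 'cm_after_turn': [-0.0, 0.0, 0.0]}
[ 0.2263492   0.7467135  -0.01384799]
[[251.0, 280.0], [284.0, 273.0], [304.0, 247.0], [298.0, 215.0], [267.0, 197.0], [231.0, 204.0], [212.0, 233.0], [222.0, 264.0]]
```

View pics/w8c.png

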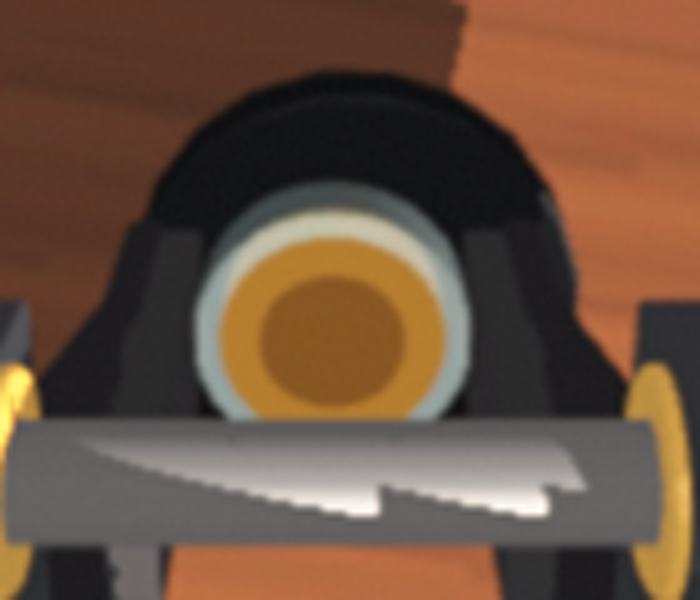

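```bash
python3 -m jog '[[0,0,0.05,0,0,0,-0.6],[0,0,0,0,0,0,-0.6],[0,0,0,0,0,0,-0.15],[0,0,0,0,0,0,0],[0,0,0,0,0,0,0.3],[0,0,0,0,0,0,0.3],[0,0,0,0,0,0,0.3],[0,0,0,0,0,0,0.3],[0,0,-0.5,0,0,0,0.3],[0,0,-2,0,0,0,0.3],[0,0,-3,0,0,0,0.5],[0,0,-3,0,0,0,1],[0,0,-4,0,0,0,1],[0,0,-4,0,0,0,1],[0,0,-3,0,0,0,1],[0,0,0,0,0,0,1]]'; python3 - <<'E'
from m import *
p=shot('wrist','w9'); f=p['frame']; hsv=cv2.cvtColor(f,cv2.COLOR_RGB2HSV).astype(int); H,S,V=hsv[...,0],hsv[...,1],hsv[...,2]
gold=(H>14)&(H<32)&(S>110)&(V>90)
B=blob(p,gold,[200,120,310,225],0); P=onplane(p,B,.020); print(cv2.minEnclosingCircle((P*1000).astype(np.float32)))
g=f.astype(int); dark=(g.max(2)<110)&((g.max(2)-g.min(2))<24)
go(.6315,-.184,.21,190)
E
```

```text
time: 15.48
ee_pos: [0.6419, 0.1991, 0.2239]
eef_rot: [-0.086, 0.996, 0.001, 0.003]
ft_force: [-0.7, -0.1, -0.1]
width: 0.0867
((641.3521728515625, 197.45526123046875), 14.455278396606445)
{'cm_tool': [7.54, -37.56, 1.11], 'yaw': np.float64(189.91), 'rotvec': [0.001, 0.003, -0.001], 'cm_after_turn': [7.59, -37.55, 1.17]}
```

View pics/w9.png

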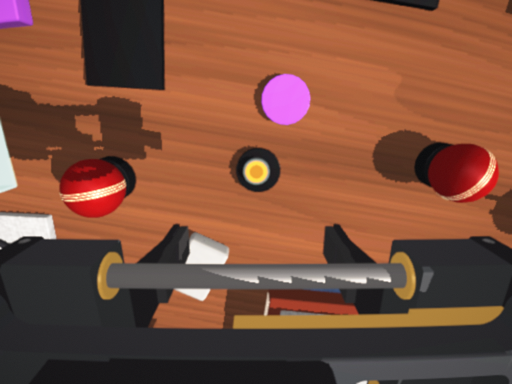

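```bash
python3 -m jog '[[0.7,-2.7,0.1,0,0,0,1],[0.7,-2.7,0.1,0,0,0,1],[0.7,-2.7,0.1,0,0,0,1],[0.7,-2.7,0.1,0,0,0,1],[0.7,-2.7,0.1,0,0,0,1],[0.7,-2.7,0.1,0,0,0,1],[0.7,-2.7,0.1,0,0,0,1],[0.7,-2.7,0.1,0,0,0,1],[0.7,-2.7,0.1,0,0,0,1],[0.7,-2.7,0.1,0,0,0,1],[0.7,-2.7,0.1,0,0,0,1],[0.7,-2.7,0,0,0,0,1],[0.7,-2.7,0,0,0,0,1],[0.5,-2.1,0,0,0,0,1],[0,0,0,0,0,0,1],[0,0,0,0,0,0,1]]'; python3 - <<'E'
from m import *
p=shot('wrist','w10'); f=p['frame']
cv2.imwrite('pics/w10c.png',cv2.cvtColor(cv2.resize(f[110:240,190:320],None,fx=5,fy=5,interpolation=cv2.INTER_CUBIC),cv2.COLOR_RGB2BGR))
go(.6315,-.184,.21,190)
import pickle; pickle.dump({k:p[k] for k in p},open('w10.pkl','wb'))
E
```

```text
time: 17.52
ee_pos: [0.6101, -0.1827, 0.2078]
eef_rot: [-0.087, 0.996, 0.0, -0.0]
ft_force: [0.3, 0.3, -0.3]
width: 0.0867
{'cm_tool': [-2.06, -0.53, -0.21], 'yaw': np.float64(190.02), 'rotvec': [0.001, -0.0, 0.0], 'cm_after_turn': [-2.06, -0.53, -0.21]}
```

View pics/w10c.png

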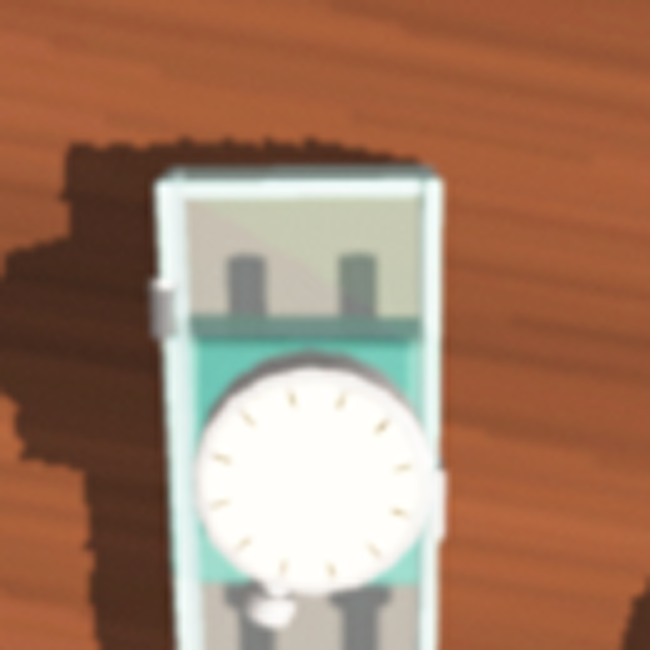

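```bash
python3 - <<'E'
from m import *
import pickle; p=pickle.load(open('w10.pkl','rb'))
c=lambda a,b:(190+a/5-.4,110+b/5-.4)
print('sw',at(p,*c(316,481),.078), 'diam', np.linalg.norm(at(p,*c(200,481),.078)-at(p,*c(432,481),.078)))
print('crown',at(p,*c(270,607),.069))
for q in [(195,338),(422,335),(200,585),(425,583)]: print('pw',at(p,*c(*q),.06))
for q in [(158,180),(442,178)]: print('case',at(p,*c(*q),.034))
go(*at(p,*c(316,481),.078)[:2],.12,188)
E
```

```text
sw [ 0.62905028 -0.18427678  0.078     ] diam 0.04944700692501114
crown [ 0.66391666 -0.18890285  0.069     ]
pw [ 0.60720266 -0.21523446  0.06      ]
pw [ 0.5978735  -0.16622713  0.06      ]
pw [ 0.66542011 -0.20551459  0.06      ]
pw [ 0.65584593 -0.15412591  0.06      ]
case [ 0.57824241 -0.23062216  0.034     ]
case [ 0.56638916 -0.16600569  0.034     ]
{'cm_tool': [-1.82, -0.53, 8.79], 'yaw': np.float64(190.02), 'rotvec': [0.001, -0.0, 0.035], 'cm_after_turn': [-1.84, -0.45, 8.79]}
```

```bash
python3 -m jog '[[-0.9,-0.25,2,0,0,0,1],[-0.9,-0.26,3,0,0,0,1],[0,0,3,0,0,0,1],[0,0,2,0,0,0,1],[0,0,1.2,0,0,0,1],[0,0,0,0,0,0,1],[0,0,0,0,0,0,1]]'; python3 - <<'E'
from m import *
p=shot('wrist','w11')
go(.629,-.1845,.0735,190)
E
```

```text
time: 18.45
ee_pos: [0.6293, -0.1862, 0.0973]
eef_rot: [-0.086, 0.996, -0.0, 0.001]
ft_force: [0.2, 0.5, -1.2]
width: 0.087
{'cm_tool': [0.01, 0.17, 2.39], 'yaw': np.float64(189.92), 'rotvec': [-0.001, 0.002, -0.001], 'cm_after_turn': [0.0, 0.17, 2.39]}
```

View pics/w11.png

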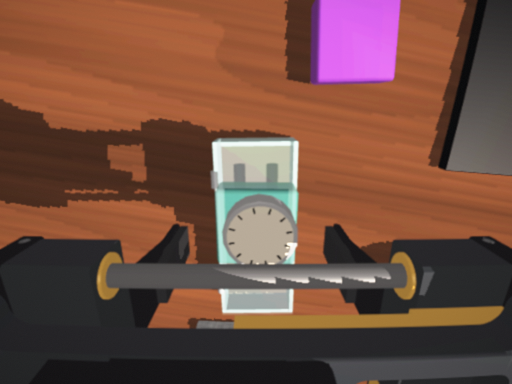

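Centred. I'll go down, close and check.

```bash
python3 -m jog '[[0,0.17,0.8,0,0,0,1],[0,0,1,0,0,0,1],[0,0,0.6,0,0,0,1],[0,0,0,0,0,0,1],[0,0,0,0,0,0,1]]'; python3 -c "
from h import *
go(.629,-.1845,.0735,190)"
```

```text
time: 19.12
ee_pos: [0.6285, -0.1844, 0.0724]
eef_rot: [-0.086, 0.996, -0.0, 0.0]
ft_force: [-0.4, 0.6, -0.1]
width: 0.0871
{'cm_tool': [-0.05, -0.02, -0.11], 'yaw': np.float64(189.92), 'rotvec': [-0.0, 0.0, -0.001], 'cm_after_turn': [-0.05, -0.02, -0.11]}
```

```bash
python3 -m jog '[[0,0,-0.08,0,0,0,0.4],[0,0,0,0,0,0,0.3],[0,0,0,0,0,0,0],[0,0,0,0,0,0,0],[0,0,0,0,0,0,0],[0,0,0,0,0,0,-0.2],[0,0,0,0,0,0,-0.2]]' 15; python3 -c "
from h import *
go(.629,-.1845,.0735,190)"; python3 -m jog '[[0,0,-0.3,0,0,0,-0.2],[0,0,-0.7,0,0,0,-0.2],[0,0,-1.5,0,0,0,-0.2],[0,0,-2,0,0,0,-0.2],[0,0,-2,0,0,0,-0.2],[0,0,-2,0,0,0,-0.2],[0,0,-2,0,0,0,-0.2],[0,0,-1.5,0,0,0,-0.2],[0,0,0,0,0,0,-0.2],[0,0,0,0,0,0,-0.2]]';python3 - <<'E'
from m import *
p=shot('wrist','w12')
go(.367,-.319,.19,190)
E
```

```text
time: 20.0
ee_pos: [0.6284, -0.1842, 0.073]
eef_rot: [-0.087, 0.996, 0.0, 0.0]
ft_force: [-0.2, -0.3, 0.5]
width: 0.0515
{'cm_tool': [-0.06, -0.04, -0.05], 'yaw': np.float64(189.92), 'rotvec': [0.0, 0.0, -0.001], 'cm_after_turn': [-0.06, -0.04, -0.05]}
time: 21.25
ee_pos: [0.628, -0.1841, 0.1922]
eef_rot: [-0.087, 0.996, 0.0, -0.001]
ft_force: [0.4, -0.0, -1.7]
width: 0.0517
{'cm_tool': [28.03, -8.79, 0.23], 'yaw': np.float64(189.93), 'rotvec': [0.001, -0.001, -0.001], 'cm_after_turn': [28.04, -8.76, 0.2]}
```

View pics/w12.png

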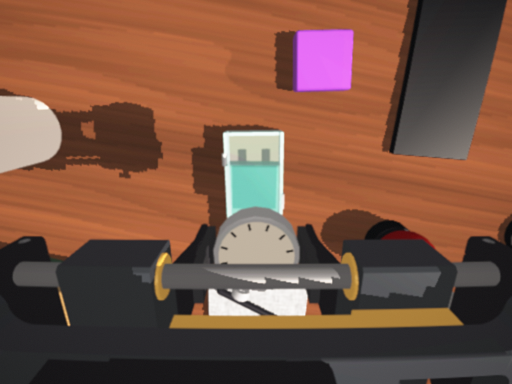

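```bash
python3 -m jog '[[1.4,-0.4,0,0,0,0,-0.2],[2.8,-0.8,0,0,0,0,-0.2],[2.8,-0.9,0,0,0,0,-0.2],[2.8,-0.9,0,0,0,0,-0.2],[2.8,-0.9,0,0,0,0,-0.2],[2.8,-0.9,0,0,0,0,-0.2],[2.8,-0.9,0,0,0,0,-0.2],[2.8,-0.9,0,0,0,0,-0.2],[2.8,-0.9,0,0,0,0,-0.2],[2.8,-0.9,0,0,0,0,-0.2],[1.4,-0.4,0,0,0,0,-0.2],[0,0,0,0,0,0,-0.2],[0,0,0,0,0,0,-0.2]]';python3 - <<'E'
from m import *
p=shot('wrist','w13')
f=p['frame'].astype(int); dark=(f.max(2)<110)&((f.max(2)-f.min(2))<24)
u,v=proj(p,[[.367,-.319,.012]])[0]; print(u,v)
B=blob(p,dark,[u-50,v-50,u+50,min(v+50,210)],0); P=onplane(p,B,.012); print(rectfit(P),cv2.minEnclosingCircle((P*1000).astype(np.float32)))
go(.367,-.319,.19,190)
E
```

```text
time: 22.92
ee_pos: [0.3686, -0.3186, 0.193]
eef_rot: [-0.087, 0.996, 0.0, 0.0]
ft_force: [-0.2, -0.7, -1.0]
width: 0.0516
257.2496518957617 175.99734722777194
[ 364.6 -321.    88.5   88.3   10. ] ((365.802734375, -320.1149597167969), 45.7254524230957)
{'cm_tool': [0.17, -0.01, 0.3], 'yaw': np.float64(190.01), 'rotvec': [0.0, -0.0, 0.0], 'cm_after_turn': [0.17, -0.01, 0.3]}
```

View pics/w13.png

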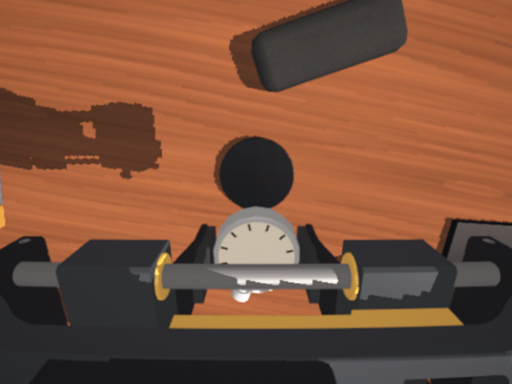

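```bash
python3 -m jog '[[0.25,0.08,2,0,0,0,-0.2],[0,0,3,0,0,0,-0.2],[0,0,3,0,0,0,-0.2],[0,0,3,0,0,0,-0.2],[0,0,2.5,0,0,0,-0.2],[0,0,1.5,0,0,0,-0.2],[0,0,0.8,0,0,0,-0.2],[0,0,0.4,0,0,0,-0.2],[0,0,0,0,0,0,-0.2],[0,0,0,0,0,0,-0.2],[0,0,0,0,0,0,-0.2]]';python3 - <<'E'
from m import *
p=shot('wrist','w14')
t=np.radians(np.arange(0,360,45)); print(np.round(proj(p,np.c_[.3665+.046*np.cos(t),-.3195+.046*np.sin(t),0*t+.012])).tolist())
go(.366,-.3195,.025,190)
E
```

```text
time: 24.35
ee_pos: [0.3654, -0.3189, 0.0314]
eef_rot: [-0.087, 0.996, -0.0, 0.0]
ft_force: [-0.5, -0.9, -1.5]
width: 0.0518
[[246.0, 294.0], [294.0, 285.0], [324.0, 248.0], [316.0, 200.0], [270.0, 171.0], [216.0, 183.0], [189.0, 226.0], [204.0, 271.0]]
{'cm_tool': [-0.06, -0.07, 0.63], 'yaw': np.float64(189.92), 'rotvec': [-0.0, 0.001, -0.001], 'cm_after_turn': [-0.06, -0.07, 0.63]}
```

View pics/w14.png

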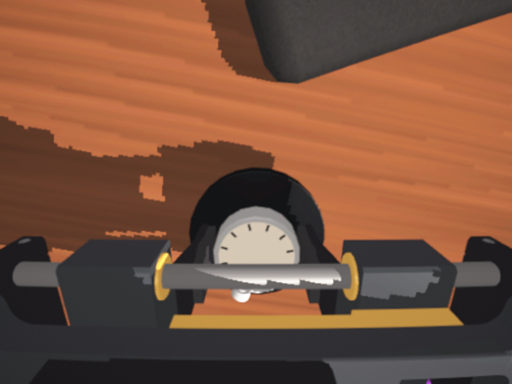

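```bash
python3 -m jog '[[-0.06,-0.07,0.3,0,0,0,-0.2],[0,0,0.2,0,0,0,-0.2],[0,0,0.1,0,0,0,-0.2],[0,0,0,0,0,0,-0.2],[0,0,0,0,0,0,-0.2]]'; python3 -m jog '[[0,0,0.06,0,0,0,-0.2],[0,0,0,0,0,0,-0.2],[0,0,0,0,0,0,0.3],[0,0,0,0,0,0,0.5],[0,0,0,0,0,0,0.7],[0,0,0,0,0,0,0.7],[0,0,0,0,0,0,0.7],[0,0,-0.5,0,0,0,0.7],[0,0,-2,0,0,0,0.7],[0,0,-3,0,0,0,1],[0,0,-4,0,0,0,1],[0,0,-4,0,0,0,1],[0,0,-4,0,0,0,1],[0,0,-2,0,0,0,1],[0,0,0,0,0,0,1]]'; python3 - <<'E'
from m import *
p=shot('wrist','w15')
f=p['frame']; hsv=cv2.cvtColor(f,cv2.COLOR_RGB2HSV).astype(int); lt=(hsv[...,1]<70)&(hsv[...,2]>130)
u,v=proj(p,[[.367,-.319,.03]])[0]
B=blob(p,lt,[u-30,v-30,u+30,v+25],0); P=onplane(p,B,.030); print(rectfit(P),cv2.minEnclosingCircle((P*1000).astype(np.float32)))
go(.61,-.184,.19,190)
E
```

```text
time: 25.02
ee_pos: [0.3658, -0.3194, 0.0249]
eef_rot: [-0.087, 0.996, 0.0, -0.0]
ft_force: [0.1, 0.2, -0.8]
width: 0.0513
time: 26.9
ee_pos: [0.3664, -0.3199, 0.2208]
eef_rot: [-0.086, 0.996, -0.001, 0.001]
ft_force: [-0.2, 0.1, 0.3]
width: 0.0867
[ 367.6 -320.1   53.3   51.9   34.8] ((371.1466979980469, -321.320556640625), 30.73972511291504)
{'cm_tool': [-26.37, 9.14, 2.98], 'yaw': np.float64(189.92), 'rotvec': [-0.0, 0.001, -0.001], 'cm_after_turn': [-26.39, 9.11, 2.96]}
```

View pics/w15.png

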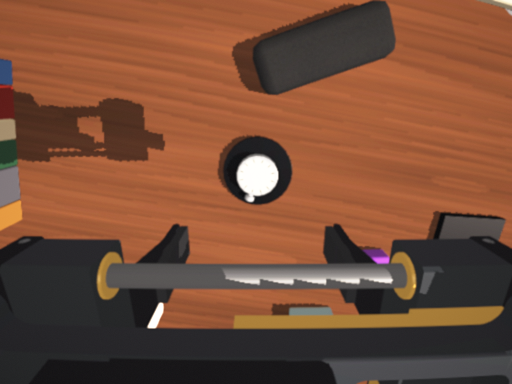

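The stopwatch is centred on its stand and released. Back to the paperweight.

```bash
python3 -m jog '[[-1.3,0.5,0.2,0,0,0,1],[-2.8,1,0.3,0,0,0,1],[-2.8,1,0.3,0,0,0,1],[-2.8,1,0.3,0,0,0,1],[-2.8,1,0.3,0,0,0,1],[-2.8,1,0.3,0,0,0,1],[-2.8,1,0.3,0,0,0,1],[-2.8,1,0.3,0,0,0,1],[-2.8,0.9,0.3,0,0,0,1],[-2.7,0.7,0.3,0,0,0,1],[0,0,0,0,0,0,1],[0,0,0,0,0,0,1],[0,0,0,0,0,0,1]]'; python3 - <<'E'
from m import *
p=shot('wrist'); f=p['frame']
cv2.imwrite('pics/w16c.png',cv2.cvtColor(cv2.resize(f[100:250,180:330],None,fx=5,fy=5,interpolation=cv2.INTER_CUBIC),cv2.COLOR_RGB2BGR))
import pickle; pickle.dump(dict(p),open('w16.pkl','wb')); print(r.read_state()['ee_pos'])
E
```

```text
time: 28.58
ee_pos: [0.6099, -0.1846, 0.1903]
eef_rot: [-0.086, 0.996, 0.0, -0.0]
ft_force: [0.1, 0.2, -0.5]
width: 0.0872
[ 0.60986851 -0.18467351  0.19052181]
```

View pics/w16c.png

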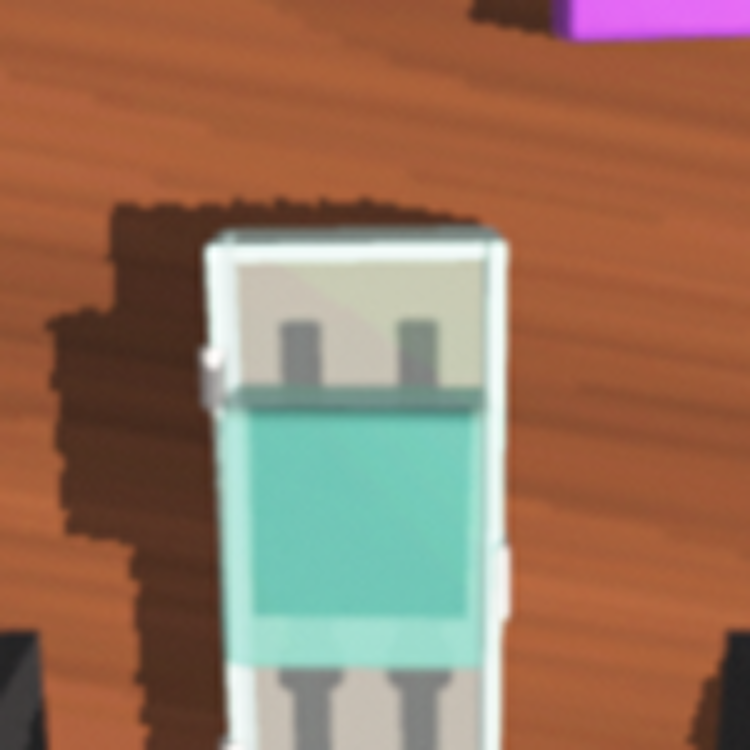

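```bash
python3 - <<'E'
from m import *
import pickle; p=pickle.load(open('w16.pkl','rb'))
c=lambda a,b:(180+a/5-.4,100+b/5-.4)
Q=np.array([at(p,*c(*q),.06) for q in [(222,410),(485,409),(228,667),(482,667)]]); print(np.round(Q,4),Q.mean(0))
a=Q[2:].mean(0)-Q[:2].mean(0); b=Q[[1,3]].mean(0)-Q[[0,2]].mean(0); print(np.linalg.norm(a),np.degrees(np.arctan2(a[1],a[0])),np.linalg.norm(b),np.degrees(np.arctan2(b[1],b[0]))-90)
C=np.array([at(p,*c(*q),.034) for q in [(207,245),(507,242),(228,750),(503,750)]]); print(np.round(C,4)); d=C[2]-C[0]; e=C[3]-C[1]; print([np.degrees(np.arctan2(x[1],x[0])) for x in (d,e)])
go(Q[:,0].mean(),Q[:,1].mean(),.10,190)
E
```

```text
[[ 0.6079 -0.2204  0.06  ]
 [ 0.5983 -0.1665  0.06  ]
 [ 0.6657 -0.211   0.06  ]
 [ 0.656  -0.1558  0.06  ]] [ 0.63196568 -0.18841616  0.06      ]
0.05865331499150644 9.894464922017846 0.055339296290092974 10.030434405948085
[[ 0.5786 -0.2307  0.034 ]
 [ 0.5667 -0.166   0.034 ]
 [ 0.7005 -0.2088  0.034 ]
 [ 0.6889 -0.1422  0.034 ]]
[np.float64(10.17785652680574), np.float64(10.987009830651333)]
{'cm_tool': [-2.11, -0.75, 9.05], 'yaw': np.float64(189.88), 'rotvec': [0.0, 0.0, -0.002], 'cm_after_turn': [-2.11, -0.75, 9.05]}
```

```bash
python3 -m jog '[[-0.7,-0.25,2,0,0,0,1],[-0.7,-0.25,2.5,0,0,0,1],[-0.7,-0.25,2.5,0,0,0,1],[0,0,1.5,0,0,0,1],[0,0,0.8,0,0,0,1],[0,0,0,0,0,0,1],[0,0,0,0,0,0,1],[0,0,0,0,0,0,1]]'; python3 - <<'E'
from m import *
p=shot('wrist'); f=p['frame']
cv2.imwrite('pics/w17c.png',cv2.cvtColor(cv2.resize(f[100:300,160:360],None,fx=3,fy=3,interpolation=cv2.INTER_CUBIC),cv2.COLOR_RGB2BGR))
go(.632,-.188,.048,190)
E
```

```text
time: 29.62
ee_pos: [0.6326, -0.1881, 0.0983]
eef_rot: [-0.086, 0.996, -0.0, 0.001]
ft_force: [-0.8, 0.5, -0.6]
width: 0.0873
{'cm_tool': [0.05, 0.02, 5.01], 'yaw': np.float64(189.93), 'rotvec': [-0.0, 0.001, -0.001], 'cm_after_turn': [0.05, 0.02, 5.01]}
```

View pics/w17c.png

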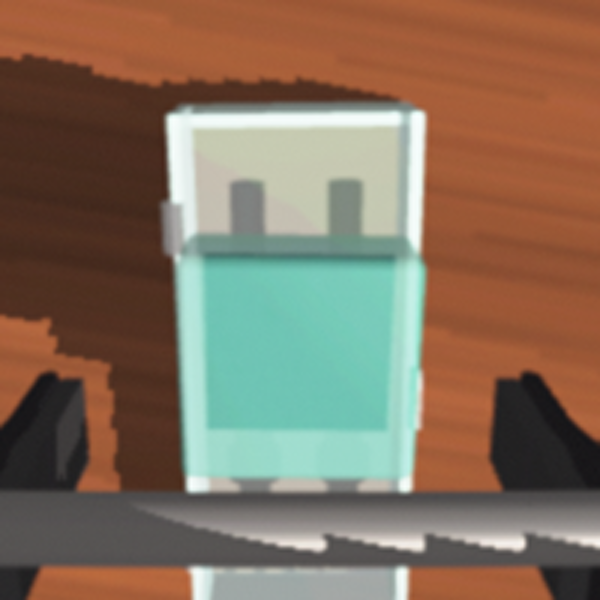

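```bash
python3 - <<'E'
from m import *
p=shot('wrist')
c=lambda a,b:(160+a/3-.33,100+b/3-.33)
Q=np.array([at(p,*c(*q),.06) for q in [(177,258),(424,260),(187,478),(411,478)]]); print(np.round(Q,4),Q.mean(0))
go(*Q.mean(0)[:2],.048,190)
E
```

```text
[[ 0.6083 -0.2206  0.06  ]
 [ 0.5987 -0.1636  0.06  ]
 [ 0.6656 -0.2104  0.06  ]
 [ 0.6557 -0.1541  0.06  ]] [ 0.63206711 -0.18718775  0.06      ]
{'cm_tool': [0.02, 0.1, 5.0], 'yaw': np.float64(189.92), 'rotvec': [-0.0, 0.001, -0.001], 'cm_after_turn': [0.02, 0.1, 5.0]}
```

```bash
python3 -m jog '[[0.02,0.15,1.5,0,0,0,1],[0,0,1.8,0,0,0,1],[0,0,1.1,0,0,0,1],[0,0,0.5,0,0,0,1],[0,0,0,0,0,0,1],[0,0,0,0,0,0,1]]'; python3 - <<'E'
from m import *
go(.632,-.1867,.048,190)
E
```

```text
time: 30.48
ee_pos: [0.6321, -0.1868, 0.0489]
eef_rot: [-0.086, 0.996, -0.0, 0.0]
ft_force: [-1.4, -0.6, -0.5]
width: 0.0869
{'cm_tool': [0.01, 0.01, 0.09], 'yaw': np.float64(189.92), 'rotvec': [-0.0, 0.001, -0.001], 'cm_after_turn': [0.01, 0.01, 0.09]}
```

```bash
python3 -m jog '[[0,0,0,0,0,0,0.6],[0,0,0,0,0,0,0.5],[0,0,0,0,0,0,0.4],[0,0,0,0,0,0,0.3],[0,0,0,0,0,0,0.2],[0,0,0,0,0,0,0.1],[0,0,0,0,0,0,0]]' 20; python3 -m jog '[[0,0,-0.2,0,0,0,-0.1],[0,0,-0.5,0,0,0,-0.1],[0,0,-1,0,0,0,-0.1],[0,0,-1,0,0,0,-0.1],[0,0,0,0,0,0,-0.1]]' 25;python3 - <<'E'
from m import *
p=shot('wrist','w18')
E
```

```text
time: 31.35
ee_pos: [0.6317, -0.1865, 0.0485]
eef_rot: [-0.087, 0.996, 0.0, 0.0]
ft_force: [-1.3, 1.3, 2.1]
width: 0.0597
time: 31.98
ee_pos: [0.6325, -0.1869, 0.0768]
eef_rot: [-0.086, 0.996, -0.0, 0.001]
ft_force: [-0.3, -0.2, -1.6]
width: 0.0598
```

View pics/w18.png

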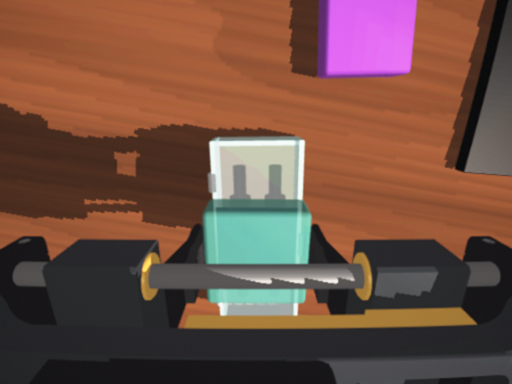

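```bash
python3 -m jog '[[0,0,-1.5,0,0,0,-0.1],[0,0,-2.5,0,0,0,-0.1],[0,0,-2.5,0,0,0,-0.1],[0,0,-2.5,0,0,0,-0.1],[0,0,-1.5,0,0,0,-0.1],[0,0,-0.5,0,0,0,-0.1],[0,0,0,0,0,0.06,-0.1],[0,0,0,0,0,0.06,-0.1],[0,0,0,0,0,0,-0.1],[0,0,0,0,0,0,-0.1]]'; python3 - <<'E'
from m import *
go(.3715,.324,.185,183.1)
E
```

```text
time: 33.28
ee_pos: [0.6315, -0.1866, 0.1849]
eef_rot: [-0.027, 1.0, 0.0, -0.0]
ft_force: [0.5, 0.8, -1.5]
width: 0.0601
{'cm_tool': [23.18, 52.4, 0.02], 'yaw': np.float64(183.13), 'rotvec': [0.0, -0.001, 0.0], 'cm_after_turn': [23.2, 52.39, -0.01]}
```

```bash
python3 -m jog '[[0.6,1.4,0,0,0,0,-0.1],[1.3,3,0,0,0,0,-0.1],[1.3,3,0,0,0,0,-0.1],[1.3,3,0,0,0,0,-0.1],[1.3,3,0,0,0,0,-0.1],[1.3,3,0,0,0,0,-0.1],[1.3,3,0,0,0,0,-0.1],[1.3,3,0,0,0,0,-0.1],[1.3,3,0,0,0,0,-0.1],[1.3,3,0,0,0,0,-0.1],[1.3,3,0,0,0,0,-0.1],[1.3,3,0,0,0,0,-0.1],[1.3,3,0,0,0,0,-0.1],[1.3,3,0,0,0,0,-0.1],[1.3,3,0,0,0,0,-0.1],[1.3,3,0,0,0,0,-0.1],[1.3,3,0,0,0,0,-0.1],[1.2,2,0,0,0,0,-0.1],[0.6,1,0,0,0,0,-0.1],[0,0,0,0,0,0,-0.1]]';python3 -m jog '[[0,0,0,0,0,0,-0.1],[0,0,0,0,0,0,-0.1]]'; python3 - <<'E'
from m import *
p=shot('wrist','w19')
f=p['frame'].astype(int); dark=(f.max(2)<110)&((f.max(2)-f.min(2))<24)
u,v=proj(p,[[.3715,.324,.012]])[0]; print(u,v)
B=blob(p,dark,[u-60,v-60,u+60,min(v+50,205)],0); P=onplane(p,B,.012); print(rectfit(P))
go(.3715,.324,.185,183)
E
```

```text
time: 35.78
ee_pos: [0.3717, 0.3245, 0.1855]
eef_rot: [-0.027, 1.0, 0.0, 0.0]
ft_force: [-0.1, -0.1, -2.3]
width: 0.0597
time: 36.02
ee_pos: [0.3728, 0.3235, 0.1855]
eef_rot: [-0.026, 1.0, -0.0, 0.0]
ft_force: [0.6, 0.1, -2.0]
width: 0.0595
257.9522598741429 177.70589836924017
[362.  324.8  73.8 104.1   2.3]
{'cm_tool': [0.12, 0.04, 0.05], 'yaw': np.float64(182.97), 'rotvec': [0.0, 0.0, -0.0], 'cm_after_turn': [0.12, 0.04, 0.05]}
```

View pics/w19.png

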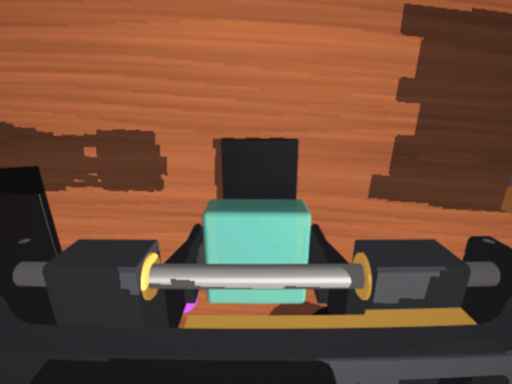

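```bash
python3 - <<'E'
from m import *
p=shot('wrist')
f=p['frame']; cv2.imwrite('pics/w20c.png',cv2.cvtColor(cv2.resize(f[120:220,190:330],None,fx=5,fy=5,interpolation=cv2.INTER_CUBIC),cv2.COLOR_RGB2BGR))
a=np.radians(3.1); X=np.array([np.cos(a),np.sin(a)]);Y=np.array([-X[1],X[0]])
for sx,sy in [(-1,-1),(-1,1),(1,-1),(1,1)]:
    q=np.array([.3715,.324])+.045*(sx*X+sy*Y); print(proj(p,[[*q,.012]]), proj(p,[[*q,0]]))
E
```

```text
[[218.6813324  139.82260389]] [[219.97380284 138.68761731]]
[[296.99579074 139.71692677]] [[295.57822292 138.58536954]]
[[221.59137705 213.02458157]] [[222.69058363 209.62586459]]
[[294.02446528 212.92333522]] [[292.8117693  209.52805022]]
```

View pics/w20c.png

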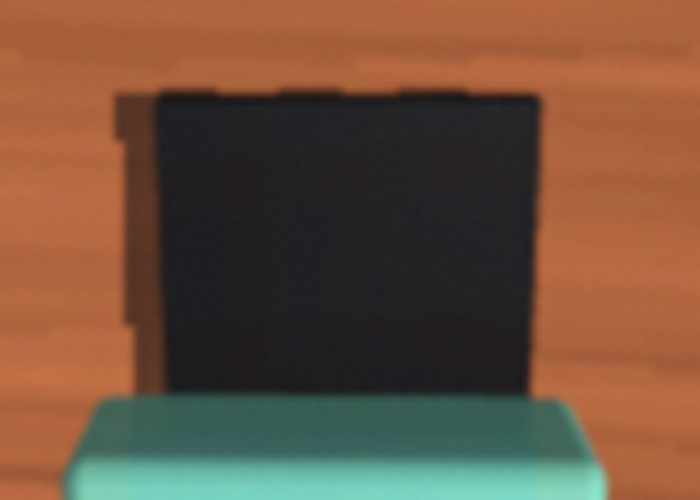

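```bash
python3 -m jog '[[0.1,0.15,2,0,0,0,-0.1],[0,0,3,0,0,0,-0.1],[0,0,3,0,0,0,-0.1],[0,0,3,0,0,0,-0.1],[0,0,2,0,0,0,-0.1],[0,0,1.2,0,0,0,-0.1],[0,0,0.7,0,0,0,-0.1],[0,0,0.3,0,0,0,-0.1],[0,0,0,0,0,0,-0.1],[0,0,0,0,0,0,-0.1],[0,0,0,0,0,0,-0.1]]'; python3 - <<'E'
from m import *
p=shot('wrist','w21')
a=np.radians(3.1); X=np.array([np.cos(a),np.sin(a)]);Y=np.array([-X[1],X[0]])
for sx,sy in [(-1,-1),(-1,1),(1,-1),(1,1)]:
    q=np.array([.3715,.325])+.045*(sx*X+sy*Y); print(proj(p,[[*q,.012]]))
go(.3715,.325,.0265,183)
E
```

```text
time: 37.5
ee_pos: [0.3713, 0.3259, 0.0338]
eef_rot: [-0.027, 1.0, 0.0, 0.0]
ft_force: [0.1, 0.5, -2.5]
width: 0.06
[[185.84148006 169.00770425]]
[[328.57305899 168.97153934]]
[[195.3588608  290.19004264]]
[[318.78465303 290.11413464]]
{'cm_tool': [-0.02, -0.09, 0.72], 'yaw': np.float64(183.05), 'rotvec': [0.001, 0.0, 0.001], 'cm_after_turn': [-0.02, -0.09, 0.72]}
```

View pics/w21.png

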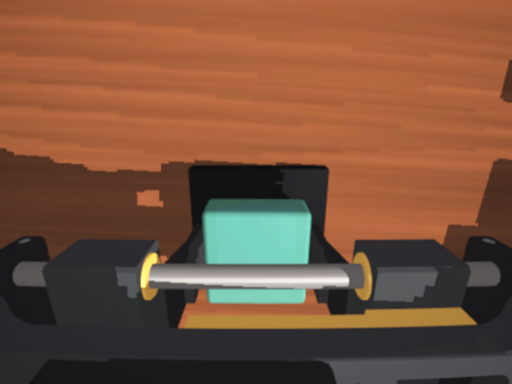

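```bash
python3 -m jog '[[0,0,0.3,0,0,0,-0.1],[0,0,0.2,0,0,0,-0.1],[0,0,0.12,0,0,0,-0.1],[0,0,0.05,0,0,0,-0.1],[0,0,0,0,0,0,-0.1],[0,0,0,0,0,0,-0.1]]'; python3 -c "
from h import *
go(.3715,.325,.0265,183)"
```

```text
time: 38.3
ee_pos: [0.3711, 0.3258, 0.0268]
eef_rot: [-0.027, 1.0, 0.0, 0.0]
ft_force: [-0.2, -0.2, -2.0]
width: 0.0593
{'cm_tool': [-0.03, -0.08, 0.03], 'yaw': np.float64(183.05), 'rotvec': [0.0, 0.0, 0.001], 'cm_after_turn': [-0.03, -0.08, 0.03]}
```

```bash
python3 -m jog '[[0,0,0.06,0,0,0,-0.1],[0,0,0,0,0,0,-0.1],[0,0,0,0,0,0,-0.1]]'; python3 -m jog '[[0,0,0,0,0,0,0.45],[0,0,0,0,0,0,0.7],[0,0,0,0,0,0,0.8],[0,0,0,0,0,0,0.9],[0,0,0,0,0,0,0.9],[0,0,-0.5,0,0,0,0.9],[0,0,-2,0,0,0,1],[0,0,-3,0,0,0,1],[0,0,-4,0,0,0,1],[0,0,-4,0,0,0,1],[0,0,-2.5,0,0,0,1],[0,0,0,0,0,0,1],[0,0,0,0,0,0,1]]'; python3 - <<'E'
from m import *
p=shot('wrist','w22')
f=p['frame']; hsv=cv2.cvtColor(f,cv2.COLOR_RGB2HSV).astype(int); H,S=hsv[...,0],hsv[...,1]
B=blob(p,(H>70)&(H<95)&(S>55),[200,120,315,230],0); print(rectfit(onplane(p,B,.038)))
go(.61,-.184,.19,190)
E
```

```text
time: 38.67
ee_pos: [0.3712, 0.3258, 0.0264]
eef_rot: [-0.027, 1.0, 0.0, 0.0]
ft_force: [-1.4, -2.1, 3.9]
width: 0.0597
time: 40.3
ee_pos: [0.3709, 0.3255, 0.1856]
eef_rot: [-0.027, 1.0, -0.0, -0.0]
ft_force: [-0.7, 0.0, 0.1]
width: 0.087
[370.1 324.1  64.2  62.1   2.9]
{'cm_tool': [-21.19, -52.13, -0.45], 'yaw': np.float64(183.05), 'rotvec': [-0.001, -0.001, -0.121], 'cm_after_turn': [-14.72, -54.31, -0.48]}
```

View pics/w22.png

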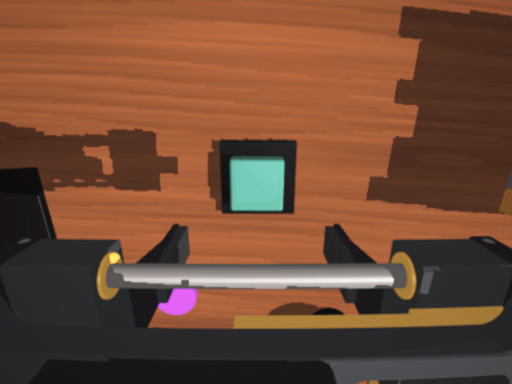

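The paperweight is aligned on its slab and released. I'll measure the case with the top camera while the arm is clear of it.

```bash
python3 - <<'E'
from m import *
p=shot('top'); f=p['frame']; cv2.imwrite('pics/t23.png',cv2.cvtColor(cv2.resize(f[105:190,300:365],None,fx=7,fy=7,interpolation=cv2.INTER_CUBIC),cv2.COLOR_RGB2BGR))
c,yw=np.array([.651,-.184]),np.radians(10.4); X=np.array([np.cos(yw),np.sin(yw)]);Y=np.array([-X[1],X[0]])
for sx,sy in [(-1,-1),(-1,1),(1,1),(1,-1)]:
    u=proj(p,[[*(c+.08*sx*X+.033*sy*Y),.034]])[0]; print(np.round((u-[300,105])*7+3.5))
E
```

```text
[367. 461.]
[205. 488.]
[130.  97.]
[290.  72.]
```

View pics/t23.png

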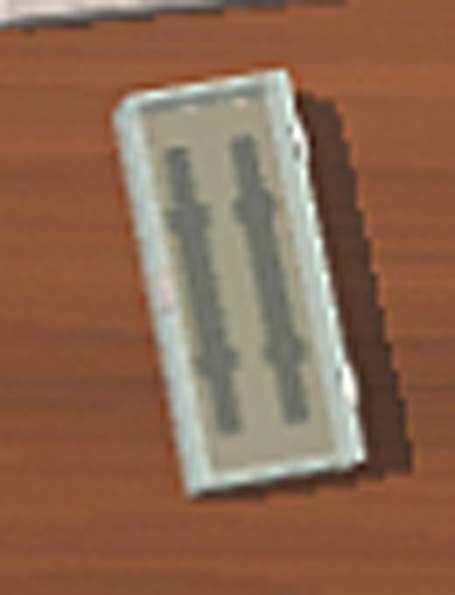

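```bash
python3 - <<'E'
from m import *
import pickle; p=pickle.load(open('w16.pkl','rb'))
c=lambda a,b:(180+a/5-.4,100+b/5-.4)
C=np.array([.651,-.184]);yw=np.radians(10.4); X=np.array([np.cos(yw),np.sin(yw)]);Y=np.array([-X[1],X[0]])
for q in [(507,545),(507,620),(205,350),(205,410)]:
    for z in (.034,.02):
        d=at(p,*c(*q),z)[:2]-C; print(q,z,np.round([d@X*1000,d@Y*1000],1))
go(.651,-.184,.19,190.4)
E
```

```text
(507, 545) 0.034 [-8.9 34.2]
(507, 545) 0.02 [-3.7 35.5]
(507, 620) 0.034 [10.1 34.6]
(507, 620) 0.02 [16.2 35.9]
(205, 350) 0.034 [-56.1 -34.4]
(205, 350) 0.02 [-53.  -36.2]
(205, 410) 0.034 [-42.2 -35. ]
(205, 410) 0.02 [-38.5 -36.9]
{'cm_tool': [-25.28, -52.35, -0.46], 'yaw': np.float64(183.05), 'rotvec': [-0.001, -0.001, -0.128], 'cm_after_turn': [-18.38, -55.15, -0.49]}
```

```bash
python3 -m jog '[[0,0,0,0,0,-0.064,1],[0,0,0,0,0,-0.064,1],[-1,-3,0,0,0,0,1],[-1,-3,0,0,0,0,1],[-1,-3,0,0,0,0,1],[-1,-3,0,0,0,0,1],[-1,-3,0,0,0,0,1],[-1,-3,0,0,0,0,1],[-1,-3,0,0,0,0,1],[-1,-3,0,0,0,0,1],[-1,-3,0,0,0,0,1],[-1,-3,0,0,0,0,1],[-1,-3,0,0,0,0,1],[-1,-3,0,0,0,0,1],[-1,-3,0,0,0,0,1],[-1,-3,0,0,0,0,1],[-1,-3,0,0,0,0,1],[-1,-3,0,0,0,0,1],[-1,-3,0,0,0,0,1],[-1.4,-4.1,0,0,0,0,1]]';python3 -m jog '[[0,0,0,0,0,0,1],[0,0,0,0,0,0,1],[0,0,0,0,0,0,1]]'; python3 - <<'E'
from m import *
p=shot('wrist','w24')
C=np.array([.651,-.184]);yw=np.radians(10.4); X=np.array([np.cos(yw),np.sin(yw)]);Y=np.array([-X[1],X[0]])
for sx,sy in [(-1,-1),(-1,1),(1,1),(1,-1)]: print(np.round(proj(p,[[*(C+.08*sx*X+.033*sy*Y),.034]])[0],1))
go(.651,-.184,.05,190.4)
E
```

```text
time: 42.9
ee_pos: [0.6517, -0.1829, 0.1849]
eef_rot: [-0.091, 0.996, 0.001, -0.001]
ft_force: [1.0, 0.7, 0.5]
width: 0.0869
time: 43.28
ee_pos: [0.6513, -0.1816, 0.1858]
eef_rot: [-0.091, 0.996, 0.0, -0.0]
ft_force: [0.3, -0.3, 0.3]
width: 0.0869
[223.7 108.8]
[287.1 109. ]
[282.5 247.2]
[227.9 247.1]
{'cm_tool': [0.08, -0.23, 13.6], 'yaw': np.float64(190.47), 'rotvec': [0.001, 0.0, 0.001], 'cm_after_turn': [0.08, -0.22, 13.6]}
```

View pics/w24.png

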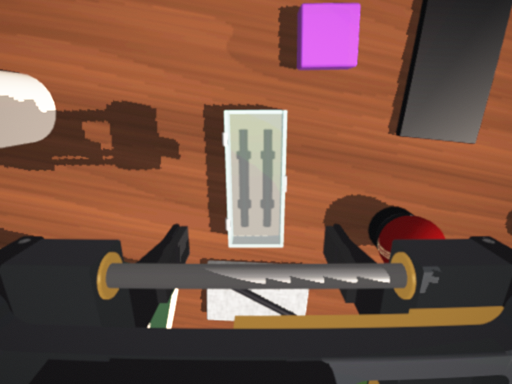

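```bash
python3 -m jog '[[0.08,-0.22,2,0,0,0,1],[0,0,3,0,0,0,1],[0,0,3,0,0,0,1],[0,0,3,0,0,0,1],[0,0,2,0,0,0,1],[0,0,0.6,0,0,0,1],[0,0,0,0,0,0,1],[0,0,0,0,0,0,1],[0,0,0,0,0,0,1]]'; python3 - <<'E'
from m import *
p=shot('wrist','w25')
go(.651,-.184,.0155,190.4)
E
```

```text
time: 44.45
ee_pos: [0.6515, -0.1855, 0.0511]
eef_rot: [-0.09, 0.996, -0.0, 0.001]
ft_force: [-0.7, 0.6, -0.1]
width: 0.0871
{'cm_tool': [0.02, 0.15, 3.54], 'yaw': np.float64(190.39), 'rotvec': [-0.0, 0.001, -0.0], 'cm_after_turn': [0.02, 0.15, 3.54]}
```

View pics/w25.png

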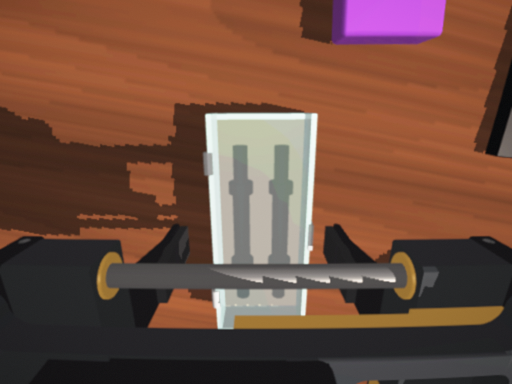

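```bash
python3 -m jog '[[0.02,0.2,1.2,0,0,0,1],[0,0,1.3,0,0,0,1],[0,0,0.7,0,0,0,1],[0,0,0.35,0,0,0,1],[0,0,0,0,0,0,1],[0,0,0,0,0,0,1],[0,0,0,0,0,0,1]]'; python3 -m jog '[[0,0,0,0,0,0,0.8],[0,0,0,0,0,0,0.7],[0,0,0,0,0,0,0.6],[0,0,0,0,0,0,0.5],[0,0,0,0,0,0,0.4],[0,0,0,0,0,0,0.3],[0,0,0,0,0,0,0.2],[0,0,0,0,0,0,0.2]]' 25
```

```text
time: 45.38
ee_pos: [0.6507, -0.1835, 0.015]
eef_rot: [-0.091, 0.996, -0.0, 0.0]
ft_force: [0.3, 0.0, -0.5]
width: 0.0873
time: 46.38
ee_pos: [0.6504, -0.1831, 0.0146]
eef_rot: [-0.091, 0.996, 0.0, -0.0]
ft_force: [-1.1, 2.4, 2.2]
width: 0.066
```

```bash
python3 -m jog '[[0,0,0,0,0,0,0],[0,0,-0.2,0,0,0,0],[0,0,-0.5,0,0,0,0],[0,0,-1,0,0,0,0],[0,0,-1.5,0,0,0,0],[0,0,-2.5,0,0,0,0],[0,0,-2.5,0,0,0,0],[0,0,-2.5,0,0,0,0],[0,0,-1.3,0,0,0,0],[0,0,0,0,0,0.04,0],[0,0,0,0,0,0.04,0],[0,0,0,0,0,0,0],[0,0,0,0,0,0,0]]' 35; python3 - <<'E'
from m import *
p=shot('wrist','w26')
p=shot('side','s26')
go(.4705,.0087,.135,185.8)
E
```

```text
time: 48.0
ee_pos: [0.6502, -0.1834, 0.1339]
eef_rot: [-0.051, 0.999, 0.0, -0.001]
ft_force: [0.0, -0.6, -3.2]
width: 0.0657
{'cm_tool': [15.95, 20.93, -0.06], 'yaw': np.float64(185.81), 'rotvec': [0.0, -0.0, 0.0], 'cm_after_turn': [15.95, 20.93, -0.07]}
```

View pics/w26.png

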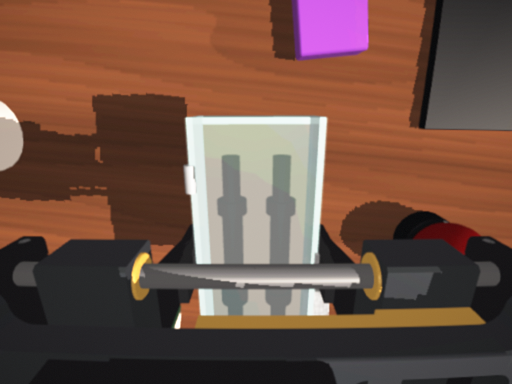

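View pics/s26.png

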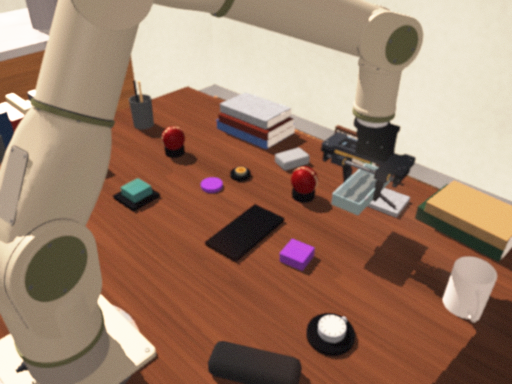

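```bash
python3 -m jog '[[1,0.3,0,0,0,0,0],[2,1,0,0,0,0,0],[2.5,1.5,0,0,0,0,0],[2.5,2,0,0,0,0,0],[2,2.5,0,0,0,0,0],[2,2.7,0,0,0,0,0],[1.5,2.7,0,0,0,0,0],[1,2.7,0,0,0,0,0],[0.8,2.5,0,0,0,0,0],[0.4,1.8,0,0,0,0,0],[0.25,1.2,0,0,0,0,0],[0,0,0,0,0,0,0],[0,0,0,0,0,0,0],[0,0,0,0,0,0,0]]'; python3 - <<'E'
from m import *
p=shot('wrist','w27'); s=r.read_state()
go(.4705,.0087,.135,185.8)
t=np.radians(yaw()-180); X=np.array([np.cos(t),np.sin(t)]);Y=np.array([-X[1],X[0]])
for sy in (-1,1): print('case near',proj(p,[[*(s['ee_pos'][:2]-.08*X+.033*sy*Y),s['ee_pos'][2]-.0146+.034]]))
a=np.radians(5.8); X=np.array([np.cos(a),np.sin(a)]);Y=np.array([-X[1],X[0]])
for sx,sy in [(-1,-1),(-1,1),(1,-1),(1,1)]: print('plinth',proj(p,[[*(np.array([.4705,.0087])+.095*X*sx+.0475*Y*sy),.012]]))
E
```

```text
time: 49.85
ee_pos: [0.4708, 0.0076, 0.1346]
eef_rot: [-0.05, 0.999, -0.0, 0.0]
ft_force: [0.5, 0.7, -3.9]
width: 0.0657
{'cm_tool': [0.02, 0.1, -0.04], 'yaw': np.float64(185.74), 'rotvec': [-0.0, -0.0, -0.001], 'cm_after_turn': [0.02, 0.1, -0.04]}
case near [[187.34571758 112.39953773]]
case near [[332.83332074 112.53958176]]
plinth [[207.82372177  92.83077127]]
plinth [[310.2620381   92.81416148]]
plinth [[216.41796583 271.73444178]]
plinth [[300.77346061 271.68333472]]
```

View pics/w27.png

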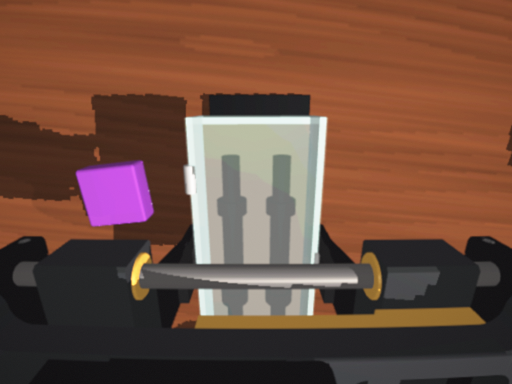

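```bash
python3 -m jog '[[0.12,0.1,2,0,0,0,0],[0,0,2.5,0,0,0,0],[0,0,2.5,0,0,0,0],[0,0,1.5,0,0,0,0],[0,0,0.8,0,0,0,0],[0,0,0.4,0,0,0,0],[0,0,0,0,0,0,0],[0,0,0,0,0,0,0],[0,0,0,0,0,0,0]]'; python3 - <<'E'
from m import *
p=shot('wrist','w28'); s=r.read_state()
go(.4695,.0087,.0266,185.8)
t=np.radians(yaw()-180); X=np.array([np.cos(t),np.sin(t)]);Y=np.array([-X[1],X[0]])
for sy in (-1,1): print('case near',proj(p,[[*(s['ee_pos'][:2]-.08*X+.033*sy*Y),s['ee_pos'][2]-.0146+.034]]))
a=np.radians(5.8); X=np.array([np.cos(a),np.sin(a)]);Y=np.array([-X[1],X[0]])
for sx,sy in [(-1,-1),(-1,1),(1,-1),(1,1)]: print('plinth',proj(p,[[*(np.array([.4705,.0087])+.095*X*sx+.0475*Y*sy),.012]]))
f=p['frame'];cv2.imwrite('pics/w28c.png',cv2.cvtColor(cv2.resize(f[60:340,150:370],None,fx=2.1,fy=2.1),cv2.COLOR_RGB2BGR))
q=shot('side'); f=q['frame'];cv2.imwrite('pics/s28c.png',cv2.cvtColor(cv2.resize(f[150:280,180:320],None,fx=4.5,fy=4.5,interpolation=cv2.INTER_CUBIC),cv2.COLOR_RGB2BGR))
E
```

```text
time: 51.02
ee_pos: [0.4697, 0.0093, 0.038]
eef_rot: [-0.051, 0.999, 0.0, 0.0]
ft_force: [-0.3, 0.5, -2.7]
width: 0.0657
{'cm_tool': [0.02, -0.06, 1.14], 'yaw': np.float64(185.8), 'rotvec': [0.0, 0.001, -0.0], 'cm_after_turn': [0.01, -0.06, 1.14]}
case near [[187.09237689 112.32427834]]
case near [[332.60212253 112.48992339]]
plinth [[178.15303824  86.55651555]]
plinth [[337.31526869  86.71812751]]
plinth [[198.01413868 339.8692698 ]]
plinth [[316.24538339 339.87856685]]
```

View pics/w28c.png

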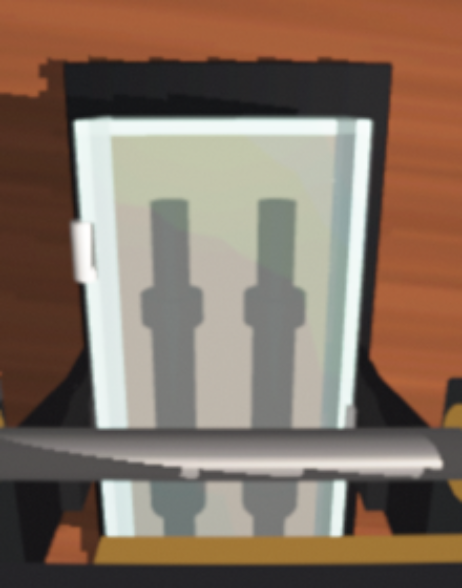

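View pics/s28c.png

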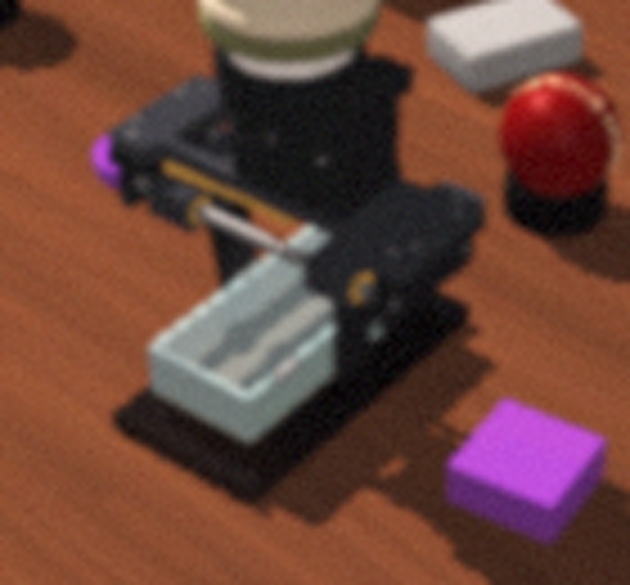

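```bash
python3 -m jog '[[0,0.12,0.4,0,0,0,0],[0,0,0.35,0,0,0,0],[0,0,0.2,0,0,0,0],[0,0,0.1,0,0,0,0],[0,0,0,0,0,0,0],[0,0,0,0,0,0,0]]'; python3 -m jog '[[0,0,0.08,0,0,0,0],[0,0,0,0,0,0,0],[0,0,0,0,0,0,0]]'
```

```text
time: 51.88
ee_pos: [0.4693, 0.0104, 0.0272]
eef_rot: [-0.051, 0.999, 0.0, 0.0]
ft_force: [-0.1, -0.7, -3.1]
width: 0.0659
time: 52.25
ee_pos: [0.4694, 0.0104, 0.0265]
eef_rot: [-0.051, 0.999, 0.0, 0.0]
ft_force: [-0.5, 0.9, 0.4]
width: 0.0658
```

```bash
python3 -m jog '[[0,0,0.02,0,0,0,0],[0,0,0,0,0,0,0.55],[0,0,0,0,0,0,0.7],[0,0,0,0,0,0,0.85],[0,0,0,0,0,0,1],[0,0,0,0,0,0,1],[0,0,0,0,0,0,1],[0,0,-0.4,0,0,0,1],[0,0,-1.5,0,0,0,1],[0,0,-3,0,0,0,1],[0,0,-4,0,0,0,1],[0,0,-4,0,0,0,1],[0,0,-4,0,0,0,1],[0,0,-3,0,0,0,1],[0,0,0,0,0,0,1],[0,0,0,0,0,0,1]]'; python3 - <<'E'
from m import *
p=shot('wrist','w29')
p=shot('side','s29')
E
```

```text
time: 54.25
ee_pos: [0.469, 0.0103, 0.2252]
eef_rot: [-0.05, 0.999, 0.0, 0.0]
ft_force: [0.5, 1.8, 0.4]
width: 0.087
```

View pics/w29.png

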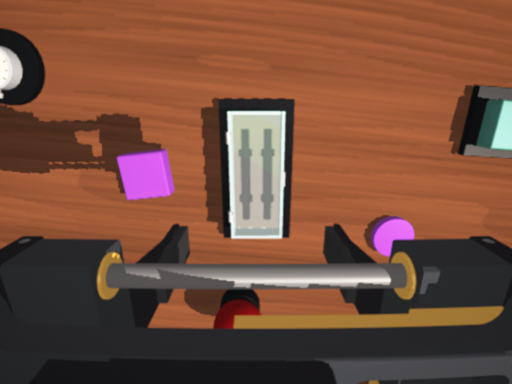

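View pics/s29.png

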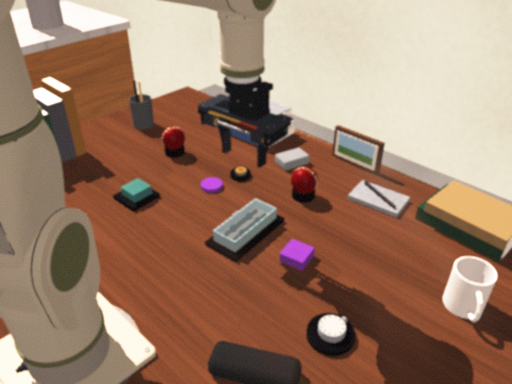

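```bash
python3 - <<'E'
from m import *
p=shot('wrist'); f=p['frame'];cv2.imwrite('pics/w30c.png',cv2.cvtColor(cv2.resize(f[90:250,200:315],None,fx=4.5,fy=3.6,interpolation=cv2.INTER_CUBIC),cv2.COLOR_RGB2BGR))
def corners(c,a,l,w,z):
    a=np.radians(a); X=np.array([np.cos(a),np.sin(a)]);Y=np.array([-X[1],X[0]])
    return np.array([[*(np.array(c)+l*X*sx+w*Y*sy),z] for sx,sy in [(-1,-1),(-1,1),(1,1),(1,-1)]])
S=[4.5,3.6];O=[200,90]
c=[.4705,.0087]
print('plinth',np.round((proj(p,corners(c,5.8,.095,.0475,.012))-O)*S).tolist()); print('case if centred',np.round((proj(p,corners(c,5.8,.08,.033,.046))-O)*S).tolist())
E
```

```text
plinth [[79.0, 29.0], [425.0, 29.0], [401.0, 532.0], [103.0, 532.0]]
case if centred [[121.0, 75.0], [383.0, 75.0], [366.0, 536.0], [138.0, 536.0]]
```

View pics/w30c.png

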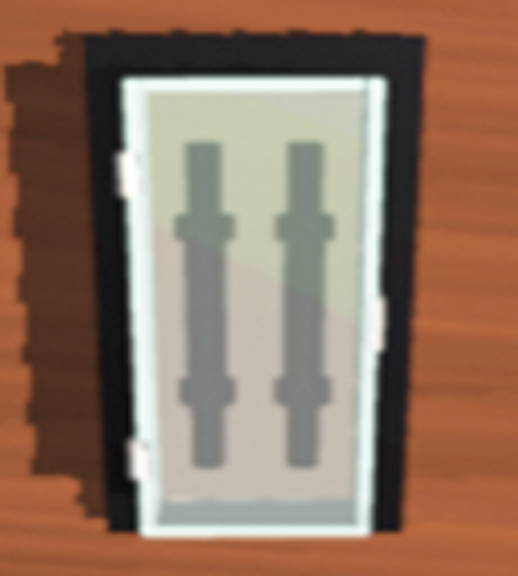

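The case sits within about 1 mm of centred. The last check compares the balls in the side view with the start picture; then I hand in.

```bash
python3 - <<'E'
from m import *
for nm in ('side0','s29'):
    f=cv2.imread('pics/%s.png'%nm).astype(int); red=(f[...,2]>90)&(f[...,1]<50)&(f[...,0]<60)
    n,L,S,C=cv2.connectedComponentsWithStats(red.astype(np.uint8)); print(nm,[(np.round(C[i],1).tolist(),int(S[i,4])) for i in range(1,n) if S[i,4]>60])
print(r.close_job())
E
```

```text
side0 [([244.4, 123.7], 121), ([171.2, 134.3], 112), ([300.2, 176.8], 212)]
s29 [([171.3, 134.3], 116), ([300.3, 176.8], 221)]
the job is handed in; nothing more can be done
None
```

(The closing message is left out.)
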